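# Put a battery pack away in the battery safe and ease its sprung flap shut

## Task

Put the orange battery pack away: stand it on end in the empty pocket of the open battery safe, sockets up, lowered right to the pocket's floor and let go; then bring the red sprung flap down by its bar and ease it fully shut without letting it slam. Do not drop the pack or let it topple, leave the other two packs standing in their pockets, and leave the charger and screwdriver where they lie.

Things in the scene. Friction and masses are not known exactly. Their poses are not given: they have to be found in the camera images.
- pack_center (a point): Centre of the orange battery pack, 138 x 46 x 36 mm, about 0.38 kg. x: along its length towards the socket end (black end plate, two brass sockets); y: across its 46 mm width; z: through its 36 mm thickness. Starts lying on the bench (z = 0) on a large face, z up, sockets roughly towards world -y, its centre 18 mm up. Stands stably on its plain end.
- cabinet: Battery safe: fixed grey steel cabinet, open top, 202 (x) x 126 (y) x 160 mm high, walls 3 mm; origin under its centre on the bench. Flap hinged along its +y edge. Three pockets in a row along x, 64 mm apart, 6 mm to -y of its middle. Beside a standing pack: about 35 mm free to -y and 48 mm to +y, but only 18 mm between packs and 11 mm to an end wall.
- pocket_floor (a point): Centre of the inner floor of the EMPTY pocket, 17 mm above the bench: a pale sleeve, open at the top, inside 58 mm (along its x = cabinet's x) by 48 mm (y), walls 3 mm, reaching 70 mm above this floor. A pack stands in it with its 46 mm width along x and its 36 mm thickness along y; its top is then 5 mm below the cabinet's rim.
- pack_b_center (a point): Centre of the blue battery pack, same size, standing in one of the other pockets (z up; 46 mm along x, 36 mm along y, 138 mm tall). To be left standing there.
- pack_c_center (a point): Centre of the grey battery pack, same size, standing in the remaining pocket (z up; 46 mm along x, 36 mm along y, 138 mm tall). To be left standing there.
- flap (a joint): Angle of the red top flap, rad: 0 = fully shut, level on the rim; 2.45 = fully open, leaning back on its stops, where its weight keeps it. 202 x 126 x 3 mm, 0.35 kg. Its spring (0.05 to 0.08 N m) and weight (up to 0.3 N m) shut it hard once it is forward of about 1.9 rad, unless held. No latch: shut, it stays down by itself.
- flap_hinge (a point): Middle of the flap's hinge line, on the cabinet's rim at its +y edge, 160 mm above the bench. The hinge line runs along x of this point; its axes are the cabinet's and do not turn. Shut, the flap lies to -y of it; opening, its free edge rises and goes over to +y.
- flap_bar (a point): Middle of the flap's lifting bar: round steel, 10 mm thick, 100 mm long, parallel to the hinge, 162 mm from the hinge line and 36 mm off the flap's free edge, so that a finger passes between; round arms at its ends. About 265 mm above the bench open, 161 mm shut. x along the bar; axes turn with the flap. It can turn between gripping fingers.
- charger: Black battery charger, 125 x 150 x 56 mm, loose on the bench beyond the pack; origin at the centre of its underside. To be left alone. The bench between it and the screwdriver (x from 0.40 to 0.65, y from -0.45 to -0.02) is clear but for the orange pack.
- screwdriver: Red-handled screwdriver lying on the bench between the robot and the pack, roughly along y, under 30 mm high; origin under it. To be left alone.

How it is judged (in metres and radians):
On the way, in this order (a step that is already met when the one before it is completed fails the run):
1. The orange pack stands sockets up on the floor of the empty pocket, let go (horizontal distance between pack_center and pocket_floor below 0.014 m and z of pack_center in the frame of pocket_floor below 0.074 m and angle between pack_center's own x axis and vertical below 0.15 rad and contact force between the fingers and pack below 0.05 N), for 0.2 s.
2. The flap is fully shut (value of joint flap below 0.04 rad), for 0.2 s.
At the end, for the whole second after the job is handed in: Orange pack in the once-empty pocket, sockets up within 0.15 rad, at most 5 mm above seated and 14 mm off the pocket's middle, at rest; flap under 0.04 rad; blue and grey packs still standing in their pockets within 20 mm and 0.2 rad; charger and screwdriver within 30 mm of their places (horizontal distance between pack_center and pocket_floor below 0.014 m and z of pack_center in the frame of pocket_floor below 0.074 m and angle between pack_center's own x axis and vertical below 0.15 rad and linear speed of pack below 0.02 m/s and value of joint flap below 0.04 rad and angle between each of pack_b_center, pack_c_center's own z axis and vertical below 0.2 rad and distance of each of pack_b_center, pack_c_center from where it was at the start of the episode below 0.02 m and distance of each of charger, screwdriver from where it was at the start of the episode below 0.03 m); the robot touches nothing.
It fails at once if The flap slams: it moves faster than 3 rad/s in the last 0.3 rad before shut (value of joint flap below 0.3 rad and velocity of joint flap below -3 rad/s).
It fails at once if The orange pack is dropped or topples: it moves faster than 0.5 m/s with no finger on it (linear speed of pack above 0.5 m/s and contact force between the fingers and pack below 0.02 N).
It fails at once if A pack already in the safe is pulled out or pushed over (moved more than 30 mm) (distance of any of pack_b_center, pack_c_center from where it was at the start of the episode above 0.03 m).
It fails at once if The charger or screwdriver is moved more than 30 mm (distance of any of charger, screwdriver from where it was at the start of the episode above 0.03 m).
It also fails if it takes over 72 s, if anything falls off the work surface, if the arm or the gripper's body presses on something with over 40 N, if the wrist force passes 120 N, or if a joint passes its speed limit or range.

## Robot

A 6-joint arm with a two-finger parallel gripper is mounted at the origin on the work surface. World frame = base frame: x ahead of the robot, y to its left, z up, the work surface at z = 0. Lengths are in mm, angles in rad, forces in N, time in s.
With the tool pointing down it reaches from about 250 to 850 mm from the base axis. Payload 12.5 kg.
Tool frame: the origin (TCP) lies at the very end of the fingers, on their centre line; the grasp point (between the pads) lies 19 mm behind it (manip.grip_point_offset is the distance from the TCP to the grasp point, in mm); x points along the fingers, y is the direction in which the jaws open and shut, and the axes are right-handed (so a half turn about x gives the same grasp; the last joint's range is limited). The gripper opens to 93 mm and grips with 3 to 60 N. Pads are 15 mm wide; open, the fingers measure 128 mm over their backs; the gripper's body (75 mm by 188 mm) begins 65 mm behind the grasp point.
Start: joints at [-1.375, 0.351, 1.652, -0, 1.139, -0.085], TCP at [152.438, -528.438, 218.633] pointing down, gripper open.
Joint ranges: [-2.75, 2.75], [-0.79, 2.1], [0.01, 2.65], [-1.57, 4.71], [0.07, 3.14], [-2.87, 2.87]. Speed limits (rad/s): [2.22, 2.22, 2.79, 3.14, 3.14, 3.14].

## Interface

Orientations are given as [roll, pitch, yaw] about the fixed x, y, z axes, in that order (R = Rz(yaw) Ry(pitch) Rx(roll)).
In Python, from bench import manip gives the robot as it stands. The module is installed in compiled form; this text tells all that it offers.
- The arm moves only by the shell command python3 -m inch 'ROWS'. ROWS is JSON, a list of rows, each a list of 7 numbers: the turn, a rotation vector about the world's x, y, z in rad, then the shift along the world's x, y, z in mm, then the gripper's target within -1 to 1 (fully open at 1, half-way at 0, shut at -1). In form: [[wx, wy, wz, x, y, z, claw], ...]. A call has 1 to 12 rows; each row is the pose to reach, as a shift and turn from the pose commanded when the call began; what a row does not reach only later rows make up. A row lasts 1/12 s, in which the tool goes at most 41.7 mm and 7.16 degrees, less where a joint would pass 70% of its speed; a pose out of reach is approached as far as the arm can. A call with a gripper value outside its range is refused whole. The fingers move at their own pace and stop on an object; the grip force is fixed at half the most. Time passes only in rows, so rows that repeat a pose let the fingers close. It gives the time, the measured TCP pose, the force and the opening at its end, in the units of the state.
- manip.read_state(): the state, without advancing time (a new reading comes with each control period).
- manip.snapshot(name): name is "side" or "top"; returns a dict with "image" (480x640x3 uint8, red, green, blue), "depth" (480x640 float32, mm along the optical axis (not along the pixel's ray), 0 where there is no reading), "mtx" (3x3 intrinsics, pixels), "R" (3x3) and "t" (3): a world point X has camera coordinates R X + t. Camera axes: x right, y down, z forward; pixel columns grow to the right and rows downward; lengths in mm; the calibration is good to about 2 mm. A picture is of the moment at which its call begins.
- manip.sign_off(): hands the job in, once; it reports no verdict.
The state is a dict: "time_s": time; "joint_positions": joint angles; "dq": joint speeds; "tau": joint torques, N m; "ee_pos": TCP position; "tcp_rot": TCP orientation; "wrist_force": force on the tool from outside, world axes, zero at the start; "moment": the same for the moment, N m; "grip_width": finger opening in mm.
Only numpy, scipy, OpenCV 4.12 (cv2) and the standard library are available. Lean on these libraries where they do the work, as an engineer would, in place of code of your own. Each camera call takes 0.05 s, during which the arm holds its last target.

## Working session

There is one attempt and no reset: what is moved stays moved. The work goes in short steps, Python scripts to look and compute and a shell command to move; the robot and the scene stay as the last step left them, time stands still between calls to the robot, and variables do not carry over. Pictures are saved under pics/ and viewed, and the job is handed in when it is done.

```bash
mkdir -p pics
python3 - <<'E'
from bench import manip
import cv2,numpy as np
s=manip.read_state();print({k:np.round(v,3).tolist() for k,v in s.items()})
for n in("side","top"):
    d=manip.snapshot(n);cv2.imwrite(f"pics/{n}0.png",d["image"][:,:,::-1]);np.savez(f"{n}0.npz",**d)
    print(n,np.round(d["mtx"],1).tolist(),np.round(d["R"],3).tolist(),np.round(d["t"],1).tolist(),(-d["R"].T@d["t"]).round())
E
```

```text
{'time_s': 0.0, 'joint_positions': [-1.375, 0.351, 1.652, -0.0, 1.139, -0.085], 'dq': [0.003, -0.001, -0.0, 0.0, -0.001, 0.0], 'tau': [-0.001, -49.732, -28.526, 0.07, 0.026, -0.0], 'ee_pos': [152.363, -528.12, 218.095], 'tcp_rot': [-1.622, 1.57, 1.801], 'wrist_force': [-0.126, -0.348, -0.01], 'moment': [-0.008, 0.046, 0.022], 'grip_width': 92.913}
side [[601.2, 0.0, 315.9], [0.0, 601.2, 231.3], [0.0, 0.0, 1.0]] [[-0.982, -0.187, 0.017], [-0.146, 0.705, -0.694], [0.118, -0.684, -0.72]] [500.6, 184.8, 1126.8] [386. 734. 931.]
top [[621.1, 0.0, 312.5], [0.0, 621.1, 239.7], [0.0, 0.0, 1.0]] [[0.018, -1.0, 0.012], [-0.995, -0.019, -0.103], [0.103, -0.01, -0.995]] [-56.5, 545.3, 1355.8] [ 403.  -33. 1405.]
```

View pics/side0.png

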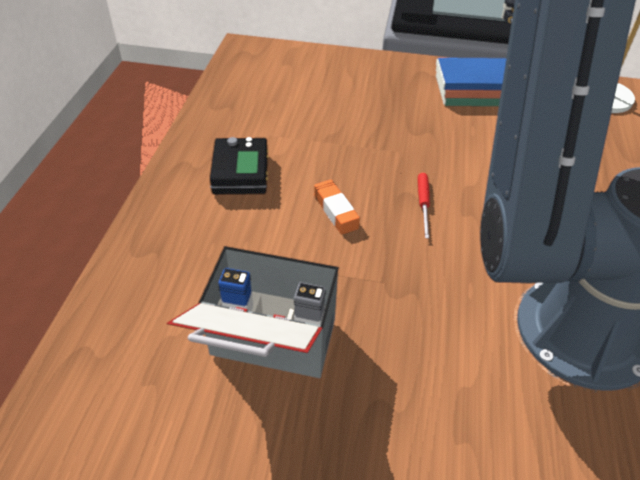

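View pics/top0.png

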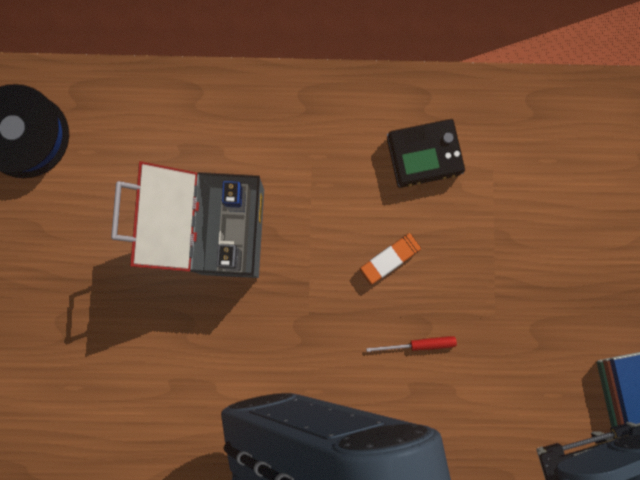

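The middle pocket is empty. In the top view the pack is at about (390,260), the cabinet at about (230,225) and the bar at about (118,212). Next I'll measure these.

```bash
cat > h.py <<'E'
import numpy as np,cv2
def load(n): return dict(np.load(n))
def ray(d,u,v,z):
    r=d["R"].T@np.linalg.inv(d["mtx"])@np.array([u,v,1.]);c=-d["R"].T@d["t"]
    return c+r*(z-c[2])/r[2]
def proj(d,X):
    p=d["mtx"]@(d["R"]@np.array(X,float)+d["t"]);return p[:2]/p[2]
def cloud(d):
    v,u=np.mgrid[:480,:640];z=d["depth"].astype(float)
    K=d["mtx"];P=np.stack([(u-K[0,2])/K[0,0]*z,(v-K[1,2])/K[1,1]*z,z],-1)
    return (P-d["t"])@d["R"]
def snap(n,name):
    from bench import manip
    d=manip.snapshot(n);np.savez(name+".npz",**d);cv2.imwrite(f"pics/{name}.png",d["image"][:,:,::-1]);return d
E
python3 - <<'E'
from h import *
for n in("top0","side0"):
    d=load(n+".npz");P=cloud(d);z=P[...,2];ok=d["depth"]>0
    # pack: points 25<z<45 within clear region
    m=ok&(z>26)&(z<46)&(P[...,0]>.40e3)&(P[...,0]<650)&(P[...,1]>-420)&(P[...,1]<0)
    q=P[m];hsv=cv2.cvtColor(d["image"],cv2.COLOR_RGB2HSV)
    nlab,lab,st,ce=cv2.connectedComponentsWithStats(m.astype(np.uint8));
    for i in range(1,nlab):
        if st[i,4]>60:
            q=P[lab==i];r=cv2.minAreaRect(q[:,:2].astype(np.float32));print(n,"pack?",st[i],q.mean(0).round(1),np.round(r[0],1),np.round(r[1],1),round(r[2],1),"z",np.median(q[:,2]).round(1), cv2.boxPoints(r).round().tolist())
    om=cv2.inRange(hsv,(5,150,120),(18,255,255))
    # rim
    m=ok&(z>150)&(z<170)&(P[...,1]>50)&(P[...,0]>300)
    q=P[m];r=cv2.minAreaRect(q[:,:2].astype(np.float32));print("rim",len(q),np.round(r[0],1),np.round(r[1],1),r[2])
    for a,b in((146,163),(172,230),(230,300)):
        m=ok&(z>a)&(z<b)&(P[...,1]>50)&(P[...,0]>300);q=P[m]
        print(a,b,len(q),q.min(0).round(),q.max(0).round())
for n,box in(("top0",(90,140,290,300)),("side0",(150,230,350,390)),("top0",(350,220,430,300))):
    d=load(n+".npz");u0,v0,u1,v1=box
    im=cv2.resize(d["image"][v0:v1,u0:u1],None,fx=4 if u1-u0>100 else 7,fy=4 if u1-u0>100 else 7,interpolation=cv2.INTER_CUBIC);im=im[:600,:800]
    cv2.imwrite(f"pics/z_{n}_{u0}.png",im[:,:,::-1])
E
```

```text
top0 pack? [ 360  233   61   51 1287] [ 508.4 -219.5   34. ] [ 509.  -220.3] [ 46.5 138.5] 36.4 z 34.1 [[449.0, -178.0], [531.0, -290.0], [569.0, -262.0], [487.0, -151.0]]
rim 2149 [565.1 141.8] [146.7 205.1] 87.92625427246094
146 163 1887 [461.  66. 146.] [668. 212. 163.]
172 230 4401 [467. 201. 172.] [670. 296. 230.]
230 300 1289 [469. 274. 230.] [670. 328. 269.]
side0 pack? [ 314  180   46   47 1022] [ 506.1 -210.4   34.9] [ 508.2 -215.5] [ 48.5 142.1] 36.6 z 35.2 [[446.0, -173.0], [531.0, -287.0], [570.0, -258.0], [485.0, -144.0]]
rim 2495 [564.3 139.3] [141.2 204.9] 87.93730926513672
146 163 2481 [460.  67. 146.] [668. 206. 163.]
172 230 2497 [466. 207. 172.] [670. 288. 230.]
230 300 1683 [468. 276. 230.] [670. 331. 270.]
```

```bash
ls pics
```

```text
side0.png
top0.png
z_side0_150.png
z_top0_350.png
z_top0_90.png
```

View pics/z_top0_90.png

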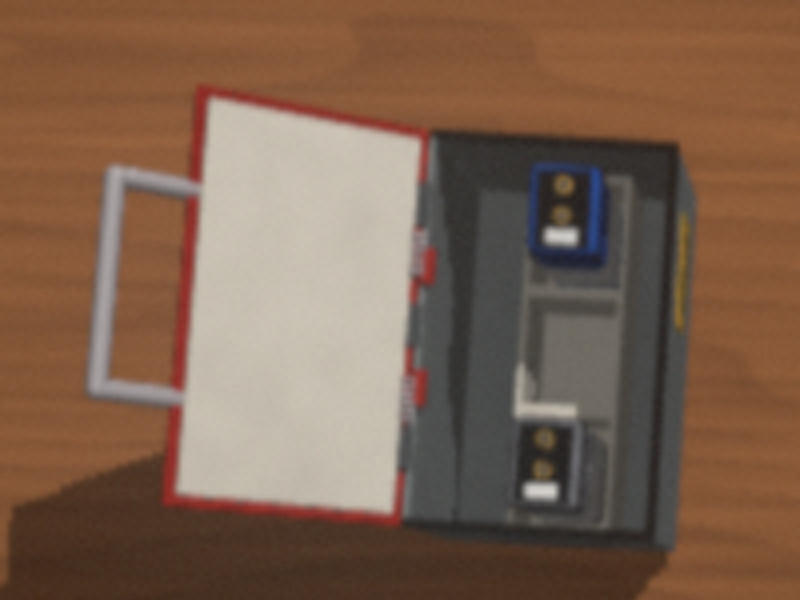

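View pics/z_top0_350.png

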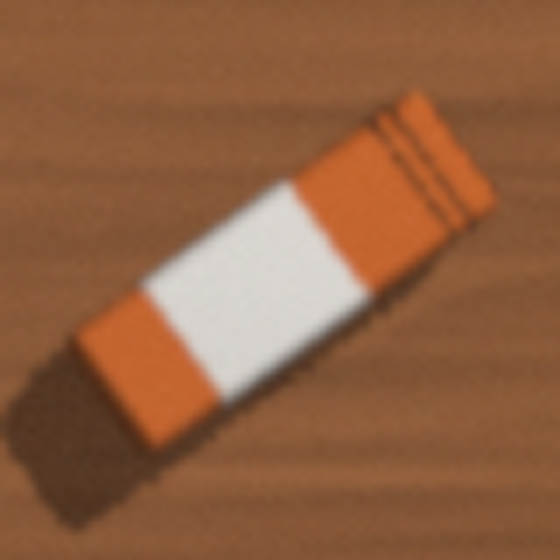

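View pics/z_side0_150.png

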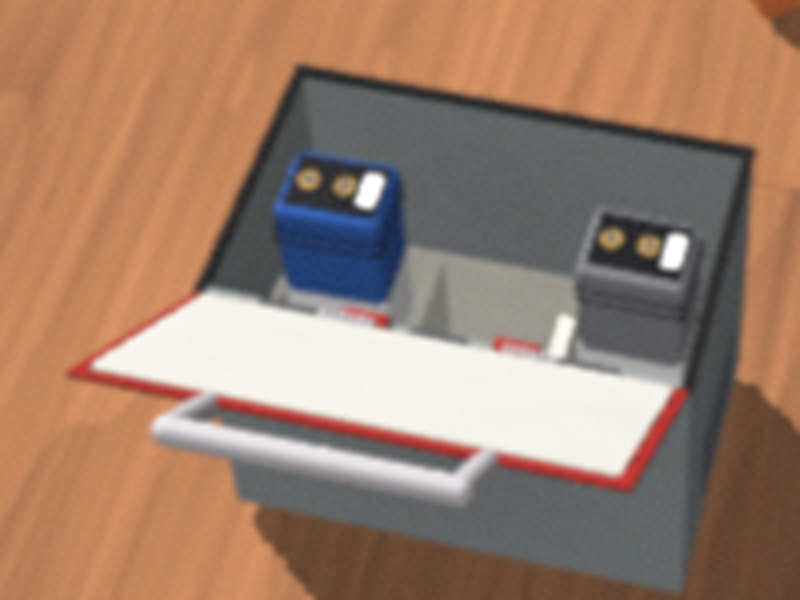

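Run:
```python
from h import *
t=load("top0.npz");s=load("side0.npz")
print("rim top");C=[]
for u,v in((260,176.3),(257,276.5),(197.5,173),(190.5,270.8)):
    C.append(ray(t,u,v,160)); print(C[-1].round(1))
print("rim side")
for u,v in((225,247),(338,267.5),(199.2,303),(321.7,327)): print(ray(s,u,v,160).round(1))
for n,d in(("top",t),("side",s)):
    P=cloud(d);z=P[...,2];ok=d["depth"]>0;g=d["image"].max(-1)
    # rim front line: points 155..166, y<110
    for nm,m in(("front",ok&(z>154)&(z<166)&(P[...,1]<100)&(P[...,1]>50)&(P[...,0]>475)&(P[...,0]<655)),
      ("x-",ok&(z>154)&(z<166)&(P[...,0]<475)&(P[...,0]>450)&(P[...,1]>80)&(P[...,1]<180)),
      ("x+",ok&(z>154)&(z<166)&(P[...,0]>655)&(P[...,0]<680)&(P[...,1]>80)&(P[...,1]<180))):
        q=P[m]; print(n,nm,len(q),cv2.fitLine(q[:,:2].astype(np.float32),cv2.DIST_HUBER,0,.01,.01).ravel().round(3) if len(q)>5 else '')
    # pack tops
    m=ok&(z>146)&(z<163)&(P[...,1]>90)&(P[...,1]<170)&(P[...,0]>480)&(P[...,0]<648)
    nl,lab,st,_=cv2.connectedComponentsWithStats(m.astype(np.uint8))
    for i in range(1,nl):
        if st[i,4]>30:
            q=P[lab==i];r=cv2.minAreaRect(q[:,:2].astype(np.float32));print(n,"packtop",np.round(r,1) if 0 else r,np.median(q[:,2]).round(1))
    # bar: z>240
    m=ok&(z>235)&(z<290)&(P[...,1]>50)&(P[...,0]>440)&(P[...,0]<700)
    hsv=cv2.cvtColor(d["image"],cv2.COLOR_RGB2HSV)
    q=P[m]; print("bar-ish", q[q[:,1]>q[:,1].max()-12].mean(0).round(1), q[:,1].max(),len(q))
# bar from pixel ends (top crop): (115,172)-(96,390) ; 
for u,v in((117.5,183),(114.5,237)): print("bar top",ray(t,u,v,265).round(1))
for u,v in((189.5,336.5),(266,352)): print("bar side",ray(s,u,v,265).round(1))
```

```text
rim top
[660.4  63.9 160. ]
[456.5  64.5 160. ]
[664.6 191.1 160. ]
[465.5 197.8 160. ]
rim side
[659.3  70.1 160. ]
[459.9  76.8 160. ]
[664.6 194.4 160. ]
[465.1 201.  160. ]
top front 213 [ 9.99000e-01 -3.40000e-02  5.63614e+02  7.12230e+01]
top x- 121 [3.60000e-02 9.99000e-01 4.64530e+02 1.29995e+02]
top x+ 110 [3.80000e-02 9.99000e-01 6.63727e+02 1.30525e+02]
top packtop ((626.9119262695312, 124.10316467285156), (42.29576110839844, 35.599361419677734), 1.888880729675293) 151.8
top packtop ((500.6692199707031, 129.62364196777344), (35.93792724609375, 41.610633850097656), 87.48411560058594) 152.4
bar-ish [567.7 320.9 263. ] 328.0521706632107 785
side front 409 [ 9.99000e-01 -3.80000e-02  5.63145e+02  7.43540e+01]
side x- 158 [3.80000e-02 9.99000e-01 4.64002e+02 1.32700e+02]
side x+ 176 [4.00000e-02 9.99000e-01 6.62575e+02 1.32463e+02]
side packtop ((626.6858520507812, 128.00057983398438), (37.742313385009766, 42.81313705444336), 88.98644256591797) 153.6
side packtop ((501.0740966796875, 133.4911651611328), (38.19512176513672, 42.01462173461914), 89.81283569335938) 154.0
bar-ish [568.1 325.5 264.8] 331.45073197610435 1409
bar top [620.8 319.7 265. ]
bar top [519.9 320.2 265. ]
bar side [621.7 322.6 265. ]
bar side [517.7 325.8 265. ]
```

Run:
```python
import numpy as np
from scipy.spatial.transform import Rotation as Ro
R=Ro.from_euler('xyz',[-1.622,1.57,1.801]).as_matrix()
print(R.round(3)); print("jaw az",np.degrees(np.arctan2(R[1,1],R[0,1])))
th=np.arctan2(-111.5,82);print("pack az",np.degrees(th), "jaw wanted", np.degrees(th)+90)
```

```text
[[-0.     0.278 -0.961]
 [ 0.001 -0.961 -0.278]
 [-1.    -0.001 -0.   ]]
jaw az -73.87654579814384
pack az -53.66826942714932 jaw wanted 36.33173057285068
```

```bash
python3 -m inch '[[0,0,0.12,30,24,0,1],[0,0,0.24,60,48,0,1],[0,0,0.36,90,72,0,1],[0,0,0.48,120,96,0,1],[0,0,0.6,150,120,0,1],[0,0,0.72,180,144,0,1],[0,0,0.84,210,168,0,1],[0,0,0.96,240,192,0,1],[0,0,1.08,270,216,0,1],[0,0,1.2,300,240,0,1],[0,0,1.32,330,264,0,1],[0,0,1.44,360,284,0,1]]'
```

```text
time_s: 1.1
ee_pos: [513.6, -242.4, 218.4]
tcp_rot: [-2.318, 1.57, 2.551]
wrist_force: [0.1, -0.6, 0.8]
grip_width: 92.9
```

```bash
python3 -m inch '[[0,0,0.12,4,4,-20,1],[0,0,0.24,8,5,-40,1],[0,0,0.36,11,6,-60,1],[0,0,0.48,11,6,-80,1],[0,0,0.484,11,6,-100,1],[0,0,0.484,11,6,-120,1],[0,0,0.484,11,6,-140,1],[0,0,0.484,11,6,-140,1]]'
```

```text
time_s: 1.77
ee_pos: [521.5, -237.4, 75.0]
tcp_rot: [-2.71, 1.565, 2.637]
wrist_force: [-0.9, 0.2, -0.6]
grip_width: 93.1
```

```bash
cat >> h.py <<'E'
def st():
    from bench import manip
    from scipy.spatial.transform import Rotation as Ro
    s=manip.read_state();R=Ro.from_euler('xyz',s["tcp_rot"]).as_matrix()
    print("t",s["time_s"],"p",np.round(s["ee_pos"],1),"q",np.round(s["joint_positions"],3),"F",np.round(s["wrist_force"],1),"w",round(float(s["grip_width"]),1))
    print("toolx",R[:,0].round(3),"jaw",R[:,1].round(3),"az",round(float(np.degrees(np.arctan2(R[1,1],R[0,1]))),2))
E
python3 - <<'E'
from h import *
st();snap("side","s1");snap("top","t1")
E
```

```text
t 1.7667 p [ 521.5 -237.4   75. ] q [-0.508  0.577  1.699 -0.     0.872 -1.142] F [-0.9  0.2 -0.6] w 93.1
toolx [-0.005  0.003 -1.   ] jaw [ 0.806  0.592 -0.003] az 36.33
```

View pics/s1.png

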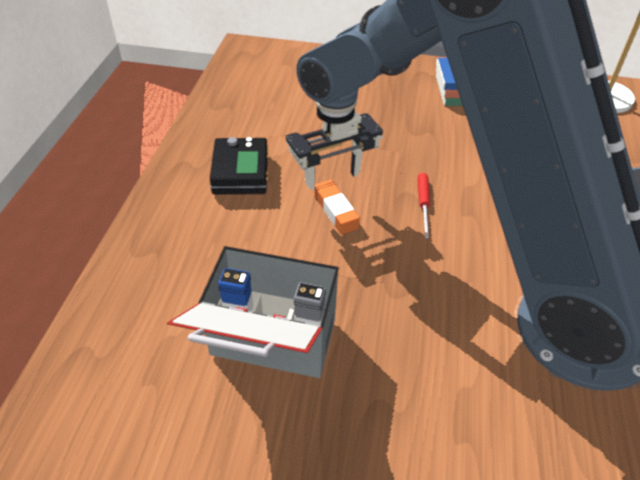

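The open fingers are above the socket end of the pack, around (330,170), with the pack between them. I'll lower and grip.

```bash
python3 -m inch '[[0,0,0,1,0,-15,1],[0,0,0,1,0,-30,1],[0,0,0,1,0,-45,1],[0,0,0,1,0,-58,1],[0,0,0,1,0,-66,1],[0,0,0,1,0,-69,1],[0,0,0,1,0,-69,0],[0,0,0,1,0,-69,-0.3],[0,0,0,1,0,-69,-1],[0,0,0,1,0,-69,-1],[0,0,0,1,0,-69,-1],[0,0,0,1,0,-69,-1]]'; python3 -c "from h import *;st()"
```

```text
time_s: 2.87
ee_pos: [524.6, -238.5, 10.0]
tcp_rot: [0.416, 1.57, -0.52]
wrist_force: [0.5, -0.3, 0.1]
grip_width: 57.9
t 2.8667 p [ 524.6 -238.5   10. ] q [-0.508  0.682  1.714 -0.     0.745 -1.142] F [ 0.5 -0.3  0.1] w 57.9
toolx [ 0. -0. -1.] jaw [0.806 0.592 0.   ] az 36.33
```

```bash
python3 -m inch '[[0,0,0,0,0,-5,-0.1],[0,0,0,0,0,-5,-1],[0,0,0,0,0,-5,-1],[0,0,0,0,0,-5,-1],[0,0,0,0,0,-5,-1],[0,0,0,0,0,-5,-1]]'; python3 -c "from h import *;st()"
```

```text
time_s: 3.37
ee_pos: [524.3, -238.3, 4.5]
tcp_rot: [-2.673, 1.57, 2.674]
wrist_force: [0.9, -0.0, -3.6]
grip_width: 45.9
t 3.3667 p [ 524.3 -238.3    4.5] q [-0.507  0.692  1.715 -0.     0.735 -1.141] F [ 0.9 -0.  -3.6] w 45.9
toolx [-0.  0. -1.] jaw [ 0.806  0.592 -0.   ] az 36.33
```

```bash
python3 -m inch '[[0,0,0,0,0,8,-1],[0,0,0,0,0,22,-1],[0,0,0,0,0,40,-1],[0,0,0.06,4,8,58,-1],[0,0,0.16,12,24,78,-1],[0,0,0.27,22,46,98,-1],[0,0,0.38,34,70,116,-1],[0,0,0.49,46,96,132,-1],[0,0,0.6,58,122,142,-1],[0,0,0.7,68,146,145,-1],[0,0,0.78,74,160,145,-1],[0,0,0.797,76,166,145,-1]]'; python3 -c "from h import *;st();snap('side','s2')"
```

```text
time_s: 4.37
ee_pos: [601.1, -70.4, 150.5]
tcp_rot: [0.296, 1.57, 0.162]
wrist_force: [-0.7, 0.1, -5.5]
grip_width: 45.8
t 4.3667 p [601.1 -70.4 150.5] q [-0.194  0.523  1.568  0.     1.05  -1.631] F [-0.7  0.1 -5.5] w 45.8
toolx [ 0.001  0.    -1.   ] jaw [0.134 0.991 0.   ] az 82.32
```

View pics/s2.png

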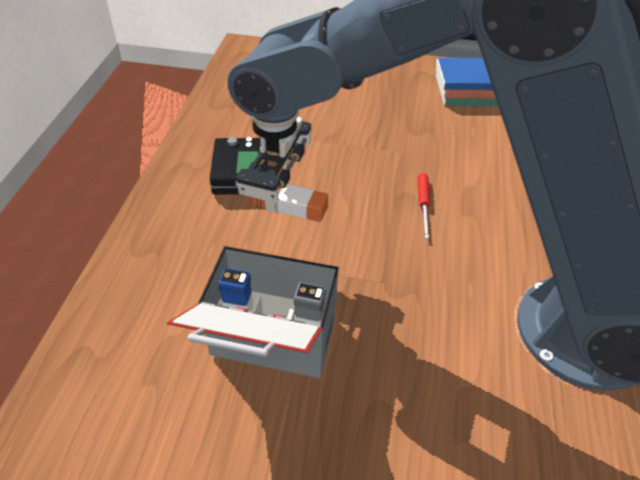

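The pack is held level at about (290,200) with its plain end towards the robot. Next I'll tilt it upright.

```bash
python3 -m inch '[[-0.016,-0.119,0,0,0,0,-1],[-0.032,-0.238,0,0,0,0,-1],[-0.048,-0.357,0,0,0,0,-1],[-0.064,-0.476,0,0,0,0,-1],[-0.08,-0.595,0,0,0,0,-1],[-0.096,-0.714,0,0,0,0,-1],[-0.112,-0.833,0,0,0,0,-1],[-0.128,-0.952,0,0,0,0,-1]]'; python3 -c "from h import *;st();snap('side','s3')"
```

```text
time_s: 5.08
ee_pos: [606.1, -64.6, 159.8]
tcp_rot: [0.05, 0.888, -0.08]
wrist_force: [-0.2, -0.3, -3.6]
grip_width: 45.8
t 5.0833 p [606.1 -64.6 159.8] q [-0.224  0.331  2.046  0.813  0.125 -2.442] F [-0.2 -0.3 -3.6] w 45.8
toolx [ 0.629 -0.051 -0.776] jaw [0.119 0.992 0.031] az 83.18
```

View pics/s3.png

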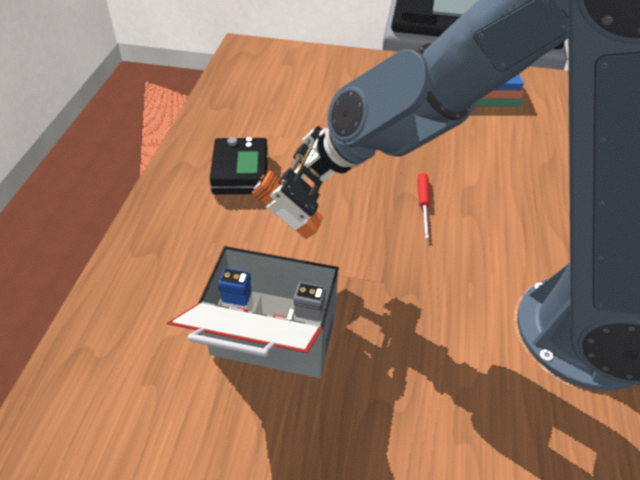

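The wrist is close to its singular posture: q5 is 0.125 with a lower limit of 0.07. I'll identify the kinematics from the recorded states and choose a reachable direction.

```bash
cat > kin.py <<'E'
import numpy as np
from scipy.optimize import least_squares
from scipy.spatial.transform import Rotation as Ro
S=[([152.4,-528.1,218.1],[-1.375,.351,1.652,0,1.139,-.085]),
([521.5,-237.4,75.0],[-0.508,0.577,1.699,0,0.872,-1.142]),
([524.6,-238.5,10],[-0.508,0.682,1.714,0,0.745,-1.142]),
([601.1,-70.4,150.5],[-0.194,0.523,1.568,0,1.05,-1.631]),
([606.1,-64.6,159.8],[-0.224,0.331,2.046,0.813,0.125,-2.442])]
def Rz(a):return Ro.from_euler('z',a).as_matrix()
def Ry(a):return Ro.from_euler('y',a).as_matrix()
def fk(q,p,s4=1,s6=1):
    h,L2,L3,L6,b,a=p
    A=Rz(q[0])@Ry(q[1]);B=A@Ry(q[2]);W=B@Rz(s4*q[3])@Ry(q[4])
    pos=np.array([0,0,h])+Rz(q[0])@[0,b,0]+A@[0,0,L2]+B@[a,0,L3]+W@[0,0,L6]
    return pos,W@Rz(s6*q[5])
def fit(s4):
    f=lambda p:np.concatenate([fk(q,p,s4)[0]-x for x,q in S])
    return least_squares(f,[400,500,500,250,40,0])
E
python3 - <<'E'
from kin import *
for s4 in(1,-1):
    r=fit(s4);print(s4,r.x.round(1),r.cost,r.fun.round(1))
    for s6 in(1,-1):
        for x,q in S[3:]: print(s6,fk(q,r.x,s4,s6)[1].round(3).tolist())
E
```

```text
1 [257.6 486.6 437.6 276.7  46.6  39.8] 0.26283449858682134 [-0.1 -0.2  0.2  0.1  0.4 -0.3  0.  -0.2  0.1 -0.3 -0.1 -0.1 -0.   0.1
  0.1]
1 [[-0.133, -0.991, 0.001], [-0.991, 0.133, -0.0], [0.0, -0.001, -1.0]]
1 [[-0.118, -0.768, 0.63], [-0.992, 0.112, -0.051], [-0.031, -0.631, -0.775]]
-1 [[0.251, 0.968, 0.001], [0.968, -0.251, -0.0], [0.0, 0.001, -1.0]]
-1 [[0.736, -0.248, 0.63], [-0.279, -0.959, -0.051], [0.616, -0.139, -0.775]]
-1 [239.3 472.  434.7 260.8  56.4  21.9] 973.753023934952 [  9.5   1.8   1.7   6.2   8.1   0.7   6.5   7.3   0.8   0.7   9.6   1.9
 -12.3 -37.1  -5.1]
1 [[-0.133, -0.991, 0.001], [-0.991, 0.133, -0.0], [0.0, -0.001, -1.0]]
1 [[0.785, -0.192, 0.589], [-0.067, -0.972, -0.227], [0.616, 0.139, -0.775]]
-1 [[0.251, 0.968, 0.001], [0.968, -0.251, -0.0], [0.0, 0.001, -1.0]]
-1 [[0.323, 0.74, 0.589], [0.946, -0.232, -0.227], [-0.031, 0.631, -0.775]]
```

```bash
cat >> kin.py <<'E'
P=fit(1).x
lo=np.array([-2.75,-.79,.01,-1.57,.07,-2.87]);hi=np.array([2.75,2.1,2.65,4.71,3.14,2.87])
def rt(q):
    p,M=fk(q,P); return p,np.stack([M[:,2],-M[:,0],-M[:,1]],1)   # toolx, jaw, z
def ik(p,R,q0):
    def f(q):
        pp,RR=rt(q);return np.concatenate([(pp-p)/200,Ro.from_matrix(RR@R.T).as_rotvec()])
    r=least_squares(f,np.clip(q0,lo+.01,hi-.01),bounds=(lo,hi));return r.x,np.abs(r.fun).max()
def Rd(az,tilt=0): # tilt 0 = tool horizontal, pi/2 = down ; jaw horizontal at az+90
    t=np.array([np.cos(az)*np.cos(tilt),np.sin(az)*np.cos(tilt),-np.sin(tilt)]);j=np.array([-np.sin(az),np.cos(az),0]);return np.stack([t,j,np.cross(t,j)],1)
E
python3 - <<'E'
from kin import *
rng=np.random.default_rng(0)
for xy in((560,-220),(560,-120),(500,-150)):
  for azd in range(-180,180,20):
    best=[]
    for k in range(14):
        q0=rng.uniform(np.maximum(lo,[-1.5,-.5,.3,-1.5,.3,-2.8]),np.minimum(hi,[1.5,1.5,2.5,4.7,2.5,2.8]))
        q,e=ik(np.array([*xy,95.]),Rd(np.radians(azd)),q0)
        if e<1e-3: best.append(q.round(2))
    u=np.unique(np.array(best).round(1),axis=0) if best else []
    for b in u: print(xy,azd,b.tolist())
E
```

```text
(560, -220) -180 [-0.3, 1.4, 0.6, -0.6, 2.6, 1.0]
(560, -220) -160 [-0.2, 1.4, 0.8, -0.9, 2.4, 0.9]
(560, -220) -140 [-0.1, 1.3, 1.0, -1.0, 2.1, 0.9]
(560, -220) -120 [-0.0, 1.2, 1.3, -1.2, 1.9, 0.9]
(560, -220) -100 [0.0, 1.1, 1.6, -1.4, 1.7, 1.1]
(560, -220) -80 [0.0, 1.0, 1.8, 4.6, 1.5, 1.2]
(560, -220) -60 [-0.1, 1.0, 2.0, 4.1, 1.5, 1.5]
(560, -220) -40 [-0.2, 1.0, 2.2, 3.6, 1.6, 1.6]
(560, -220) -20 [-0.5, 1.0, 2.3, 3.0, 1.7, 1.6]
(560, -220) 0 [-0.8, 1.0, 2.2, 2.4, 1.6, 1.6]
(560, -220) 20 [-0.9, 1.0, 2.0, 1.9, 1.5, 1.7]
(560, -220) 40 [-0.9, 1.0, 1.8, 1.5, 1.6, 1.9]
(560, -220) 60 [-0.9, 1.1, 1.5, 1.2, 1.8, 2.1]
(560, -220) 80 [-0.8, 1.2, 1.2, 1.0, 2.0, 2.2]
(560, -220) 100 [-0.7, 1.3, 1.0, 0.9, 2.2, 2.2]
(560, -220) 120 [-0.6, 1.4, 0.7, 0.7, 2.5, 2.2]
(560, -220) 140 [-0.5, 1.5, 0.5, 0.4, 2.7, 1.9]
(560, -220) 160 [-0.4, 1.5, 0.4, -0.2, 2.8, 1.4]
(560, -120) -180 [-0.2, 1.4, 0.7, -0.4, 2.6, 1.2]
(560, -120) -160 [-0.1, 1.3, 0.8, -0.7, 2.4, 1.0]
(560, -120) -140 [0.0, 1.3, 1.0, -0.9, 2.2, 0.9]
(560, -120) -120 [0.1, 1.2, 1.2, -1.1, 2.0, 1.0]
(560, -120) -100 [0.2, 1.1, 1.5, -1
[... 794 characters left out ...]
20 [0.1, 1.1, 1.5, -1.1, 1.9, 1.1]
(500, -150) -100 [0.1, 1.0, 1.7, -1.3, 1.7, 1.2]
(500, -150) -80 [0.2, 1.0, 1.9, 4.7, 1.6, 1.3]
(500, -150) -60 [0.1, 1.0, 2.2, 4.3, 1.6, 1.6]
(500, -150) -40 [-0.1, 1.0, 2.3, 3.8, 1.7, 1.7]
(500, -150) -20 [-0.4, 1.1, 2.4, 3.1, 1.9, 1.6]
(500, -150) 0 [-0.8, 1.0, 2.4, 2.4, 1.8, 1.4]
(500, -150) 20 [-0.9, 1.0, 2.2, 1.9, 1.6, 1.5]
(500, -150) 40 [-1.0, 1.0, 2.0, 1.5, 1.6, 1.7]
(500, -150) 60 [-0.9, 1.0, 1.8, 1.2, 1.7, 1.9]
(500, -150) 80 [-0.8, 1.1, 1.5, 1.0, 1.9, 2.0]
(500, -150) 100 [-0.7, 1.2, 1.3, 0.8, 2.1, 2.0]
(500, -150) 120 [-0.6, 1.2, 1.1, 0.6, 2.3, 2.0]
(500, -150) 140 [-0.5, 1.3, 1.0, 0.3, 2.4, 1.8]
(500, -150) 160 [-0.4, 1.3, 0.9, -0.0, 2.5, 1.5]
```

```bash
python3 - <<'E'
from h import *
t=load("top0.npz")
P=cloud(t);z=P[...,2]
m=(t["depth"]>0)&(z>40)&(z<75)&(P[...,1]<-50)&(P[...,0]>550)
q=P[m];r=cv2.minAreaRect(q[:,:2].astype(np.float32));print("charger",cv2.boxPoints(r).round(),np.median(q[:,2]))
hsv=cv2.cvtColor(t["image"],cv2.COLOR_RGB2HSV)
for u,v in((366,351),(410,345),(457,341)):print("sd",ray(t,u,v,12).round())
E
python3 - <<'E'
from kin import *
q=np.array([-0.224,0.331,2.046,0.813,0.125,-2.442])
# path: back to tool-down az -8 -> yaw to az A -> tilt ; at each print q
for A,xy in((-120,(440,-340)),(-110,(460,-350)),(-125,(440,-330))):
    q=np.array([-0.194,0.523,1.568,0,1.05,-1.631]);A=np.radians(A);mx=0;prev=q
    a0=np.radians(-7.7)
    for k in np.linspace(0,1,21):
        p=np.array([601,-70,150])*(1-k)+np.array([*xy,170])*k
        q,e=ik(p,Rd(a0+(A-a0)*k,np.pi/2),q);mx=max(mx,e)
    print("down",q.round(2),mx,np.degrees(A))
    for k in np.linspace(0,1,14):
        q,e=ik(np.array([*xy,170-75*max(0,k-.9)*10]),Rd(A,np.pi/2*(1-k)),q);mx=max(mx,e)
        if k>.4:print(round(k,2),q.round(2),round(e,5))
    A_=Rz(q[0])@Ry(q[1]);el=np.array([0,0,P[0]])+Rz(q[0])@[0,P[4],0]+A_@[0,0,P[1]];w=el+A_@Ry(q[2])@[P[5],0,P[2]];print("elbow",el.round(),"wrist",w.round())
E
```

```text
charger [[ 670. -238.]
 [ 704. -386.]
 [ 828. -358.]
 [ 793. -209.]] 53.67813994640244
sd [ 302. -170.   12.]
sd [ 317. -267.   12.]
sd [ 328. -372.   12.]
down [-0.74  0.42  1.69 -0.    1.04 -0.22] 3.0797038619743285e-11 -119.99999999999999
0.46 [-0.41  0.52  1.72 -0.81  1.15  0.55] 0.0
0.54 [-0.37  0.56  1.72 -0.91  1.22  0.65] 0.0
0.62 [-0.33  0.61  1.72 -1.    1.29  0.73] 0.0
0.69 [-0.3   0.66  1.71 -1.08  1.37  0.81] 0.0
0.77 [-0.28  0.72  1.7  -1.15  1.45  0.87] 0.0
0.85 [-0.26  0.78  1.69 -1.22  1.54  0.93] 0.0
0.92 [-0.25  0.87  1.68 -1.28  1.62  1.  ] 0.0
1.0 [-0.25  1.04  1.62 -1.33  1.69  1.11] 0.0
elbow [419. -59. 502.] wrist [ 578. -100.   95.]
down [-0.73  0.45  1.63 -0.    1.06 -0.38] 3.0797038619743285e-11 -110.0
0.46 [-0.41  0.5   1.75 -0.87  1.04  0.46] 0.0
0.54 [-0.37  0.54  1.76 -1.    1.1   0.58] 0.0
0.62 [-0.33  0.59  1.76 -1.1   1.17  0.69] 0.0
0.69 [-0.3   0.64  1.77 -1.2   1.25  0.78] 0.0
0.77 [-0.28  0.69  1.76 -1.28  1.34  0.86] 0.0
0.85 [-0.26  0.75  1.76 -1.35  1.43  0.94] 0.0
0.92 [-0.25  0.85  1.74 -1.42  1.52  1.02] 0.0
1.0 [-0.24  1.03  1.69 -1.47  1.61  1.15] 0.0
elbow [415. -55. 510.] wrist [555. -90.  95.]
down [-0.73  0.41  1.7  -0.    1.03 -0.12] 3.0797038619743285e-11 -125.00000000000001
0.46 [-0.4   0.54  1.69 -0.76  1.22  0.6 ] 0.0
0.54 [-0.36  0.58  1.68 -0.86  1.29  0.68] 0.0
0.62 [-0.33  0.63  1.67 -0.94  1.36  0.75] 0.0
0.69 [-0.3   0.69  1.66 -1.02  1.44  0.82] 0.0
0.77 [-0.28  0.74  1.65 -1.08  1.52  0.87] 0.0
0.85 [-0.26  0.8   1.64 -1.15  1.6   0.92] 0.0
0.92 [-0.25  0.89  1.62 -1.21  1.68  0.98] 0.0
1.0 [-0.25  1.06  1.57 -1.25  1.75  1.08] 0.0
elbow [423. -59. 495.] wrist [ 599. -103.   95.]
```

```bash
python3 -m inch '[[0.016,0.119,0,0,0,0,-1],[0.032,0.238,0,0,0,0,-1],[0.048,0.357,0,0,0,0,-1],[0.064,0.476,0,0,0,0,-1],[0.08,0.595,0,0,0,0,-1],[0.096,0.714,0,0,0,0,-1],[0.112,0.833,0,0,0,0,-1],[0.128,0.952,0,0,0,0,-1],[0.128,0.952,0,0,0,0,-1],[0.128,0.952,0,0,0,0,-1]]'; python3 -c "from h import *;st()"
```

```text
time_s: 5.97
ee_pos: [607.6, -66.1, 159.2]
tcp_rot: [3.053, 1.284, 2.903]
wrist_force: [1.8, -0.6, -4.8]
grip_width: 45.7
t 5.9667 p [607.6 -66.1 159.2] q [-0.191  0.673  1.315  0.014  1.44  -1.615] F [ 1.8 -0.6 -4.8] w 45.7
toolx [-0.275  0.067 -0.959] jaw [0.153 0.988 0.025] az 81.19
```

```bash
cat > plan.py <<'E'
from kin import *
def rot(R1):
    from bench import manip
    s=manip.read_state();R0=Ro.from_euler('xyz',s["tcp_rot"]).as_matrix()
    return Ro.from_matrix(R1@R0.T).as_rotvec(), np.array(s["ee_pos"]), R0
E
python3 - <<'E'
from plan import *
v,p,R0=rot(Rd(np.radians(-7.7),np.pi/2));print("level first",v.round(3))
v,p,R0=rot(Rd(np.radians(-120),np.pi/2));print("all",v.round(3),np.linalg.norm(v))
R=Ro.from_rotvec
for k in np.linspace(0,1,9):print((R(v*k).as_matrix()@R0)[:,0].round(2))
E
```

```text
level first [-0.066 -0.279  0.016]
all [-0.315 -0.119 -1.929] 1.9582517138414692
[-0.27  0.07 -0.96]
[-0.24  0.09 -0.97]
[-0.2   0.11 -0.97]
[-0.16  0.11 -0.98]
[-0.12  0.11 -0.99]
[-0.08  0.09 -0.99]
[-0.05  0.07 -1.  ]
[-0.02  0.04 -1.  ]
[-0. -0. -1.]
```

```bash
python3 -m inch '[[-0.019,-0.007,-0.116,-6,-10,1,-1],[-0.038,-0.014,-0.231,-14,-24,2,-1],[-0.057,-0.021,-0.347,-24,-40,3,-1],[-0.076,-0.029,-0.463,-34,-57,4,-1],[-0.094,-0.036,-0.579,-44,-74,5,-1],[-0.113,-0.043,-0.694,-54,-91,6,-1],[-0.132,-0.05,-0.81,-64,-108,7,-1],[-0.151,-0.057,-0.926,-74,-125,8,-1],[-0.17,-0.064,-1.042,-84,-142,8,-1],[-0.189,-0.071,-1.157,-94,-159,9,-1],[-0.208,-0.079,-1.273,-104,-176,9,-1],[-0.227,-0.086,-1.389,-114,-192,9,-1]]'
python3 - <<'E'
from plan import *
import h;h.st()
v,p,R0=rot(Rd(np.radians(-120),np.pi/2));print("all",v.round(3),np.linalg.norm(v),np.array([450,-330,170])-p)
E
```

```text
time_s: 6.97
ee_pos: [491.4, -257.8, 169.4]
tcp_rot: [-2.498, 1.492, 2.229]
wrist_force: [0.4, 0.0, -3.1]
grip_width: 45.6
t 6.9667 p [ 491.4 -257.8  169.4] q [-0.58   0.451  1.636  0.029  1.13  -0.607] F [ 0.4  0.  -3.1] w 45.6
toolx [-0.048  0.063 -0.997] jaw [ 0.999  0.016 -0.047] az 0.89
all [-0.074 -0.03  -0.537] 0.5433452204608592 [-41.37092833 -72.15772059   0.59382559]
```

```bash
python3 -m inch '[[-0.015,-0.006,-0.107,-9,-16,0,-1],[-0.03,-0.012,-0.215,-18,-32,0,-1],[-0.045,-0.018,-0.322,-27,-48,0,-1],[-0.059,-0.024,-0.43,-35,-62,0,-1],[-0.074,-0.03,-0.537,-40,-70,0,-1],[-0.074,-0.03,-0.537,-41,-72,0,-1],[-0.074,-0.03,-0.537,-41,-72,0,-1]]'
python3 - <<'E'
from plan import *
import h;h.st();h.snap("side","s4")
v,p,R0=rot(Rd(np.radians(-120),np.pi/2));print("err",v.round(3))
v,p,R0=rot(Rd(np.radians(-120),0));print("tilt",v.round(3))
E
```

```text
time_s: 7.55
ee_pos: [451.1, -328.5, 169.5]
tcp_rot: [-2.924, 1.568, 1.275]
wrist_force: [-0.1, -0.2, -4.1]
grip_width: 45.9
t 7.55 p [ 451.1 -328.5  169.5] q [-0.714  0.421  1.68   0.003  1.042 -0.203] F [-0.1 -0.2 -4.1] w 45.9
toolx [ 0.001  0.003 -1.   ] jaw [ 0.871 -0.491 -0.001] az -29.39
err [-0.004  0.001 -0.012]
tilt [-1.369  0.778 -0.009]
```

View pics/s4.png

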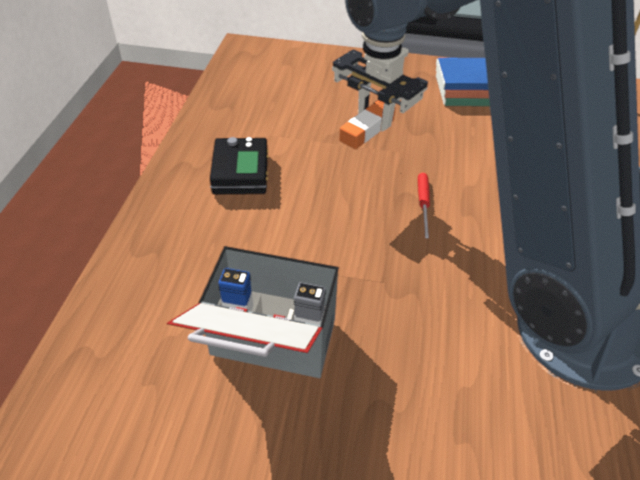

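```bash
python3 -m inch '[[-0.095,0.055,0,0,0,0,-1],[-0.19,0.11,0,0,0,0,-1],[-0.285,0.165,0,0,0,0,-1],[-0.38,0.219,0,0,0,0,-1],[-0.475,0.274,0,0,0,0,-1],[-0.57,0.328,0,0,0,0,-1],[-0.665,0.383,0,0,0,0,-1],[-0.76,0.438,0,0,0,0,-1],[-0.855,0.492,0,0,0,0,-1],[-0.95,0.546,0,0,0,0,-1],[-1.045,0.601,0,0,0,0,-1],[-1.14,0.656,0,0,0,0,-1]]'
python3 - <<'E'
from plan import *
import h;h.st()
v,p,R0=rot(Rd(np.radians(-120),0));print("tilt",v.round(3))
E
```

```text
time_s: 8.6
ee_pos: [453.5, -326.8, 169.4]
tcp_rot: [-0.009, 0.257, -2.09]
wrist_force: [0.0, -1.4, -4.2]
grip_width: 46.0
t 8.6 p [ 453.5 -326.8  169.4] q [-0.237  0.786  1.665 -1.192  1.547  0.903] F [ 0.  -1.4 -4.2] w 46.0
toolx [-0.48  -0.84  -0.254] jaw [ 0.869 -0.495 -0.009] az -29.64
tilt [-0.227  0.12  -0.005]
```

```bash
python3 -m inch '[[-0.09,0.048,0,-1,-1,0,-1],[-0.18,0.095,-0.002,-2,-1,0,-1],[-0.227,0.12,-0.005,-3,-2,-10,-1],[-0.227,0.12,-0.005,-3,-2,-25,-1],[-0.227,0.12,-0.005,-3,-2,-40,-1],[-0.227,0.12,-0.005,-3,-2,-50,-1],[-0.227,0.12,-0.005,-3,-2,-55,-1],[-0.227,0.12,-0.005,-3,-2,-55,-1]]'
python3 - <<'E'
from plan import *
import h;h.st();h.snap("side","s5");h.snap("top","t5")
v,p,R0=rot(Rd(np.radians(-120),0));print("tilt",v.round(3))
E
```

```text
time_s: 9.27
ee_pos: [449.4, -329.5, 113.5]
tcp_rot: [-0.001, 0.005, -2.097]
wrist_force: [0.3, 0.3, -4.0]
grip_width: 45.9
t 9.2667 p [ 449.4 -329.5  113.5] q [-0.229  1.015  1.613 -1.308  1.711  1.075] F [ 0.3  0.3 -4. ] w 45.9
toolx [-0.503 -0.865 -0.005] jaw [ 0.865 -0.503 -0.001] az -30.17
tilt [-0.003  0.003  0.003]
```

View pics/s5.png

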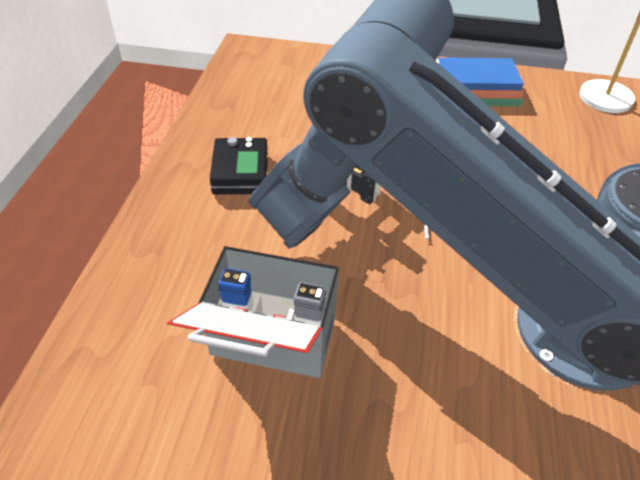

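View pics/t5.png

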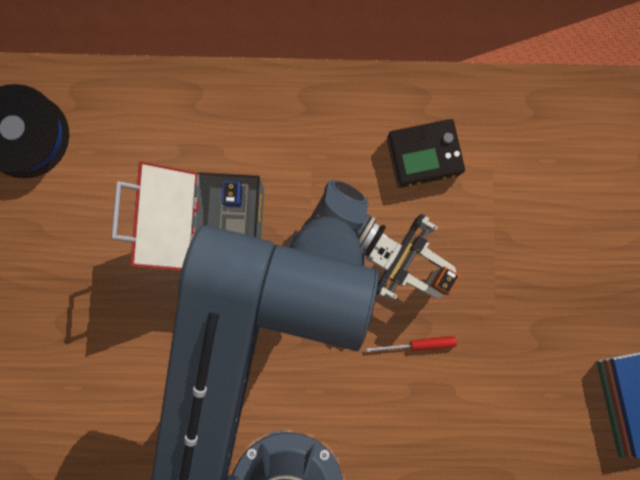

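The pack is upright with its sockets up at about (446,280) in the top view, and clear of the screwdriver. I'll lower it to the bench.

```bash
python3 -m inch '[[0,0,0,0,0,-6,-1],[0,0,0,0,0,-11,-1],[0,0,0,0,0,-14,-1],[0,0,0,0,0,-16,-1],[0,0,0,0,0,-17,-1],[0,0,0,0,0,-18,-1],[0,0,0,0,0,-18,-1]]'; python3 -c "from h import *;st()"
```

```text
time_s: 9.95
ee_pos: [449.2, -329.7, 96.2]
tcp_rot: [0.0, 0.004, -2.098]
wrist_force: [0.2, -0.5, -4.2]
grip_width: 45.9
t 9.95 p [ 449.2 -329.7   96.2] q [-0.23   1.048  1.6   -1.305  1.707  1.096] F [ 0.2 -0.5 -4.2] w 45.9
toolx [-0.503 -0.864 -0.004] jaw [ 0.864 -0.503  0.   ] az -30.21
```

```bash
python3 -m inch '[[0,0,0,0,0,-0.7,-1],[0,0,0,0,0,-1.4,-1],[0,0,0,0,0,-1.4,-1]]'; python3 -m inch '[[0,0,0,0,0,-0.7,-1],[0,0,0,0,0,-1.2,-1],[0,0,0,0,0,-1.2,-1]]'
```

```text
time_s: 10.2
ee_pos: [449.2, -329.7, 94.8]
tcp_rot: [0.0, 0.004, -2.098]
wrist_force: [-0.6, -0.2, -2.8]
grip_width: 46.0
time_s: 10.45
ee_pos: [449.3, -329.7, 93.9]
tcp_rot: [0.001, 0.004, -2.098]
wrist_force: [-0.4, 0.4, -1.5]
grip_width: 46.1
```

```bash
python3 -m inch '[[0,0,0,0,0,-0.7,-1],[0,0,0,0,0,-0.7,-1],[0,0,0,0,0,-0.7,-1]]'; python3 -c "from h import *;st();snap('top','t6')
d=load('t6.npz');im=cv2.resize(d['image'][230:330,380:500],None,fx=6,fy=6,interpolation=2);cv2.imwrite('pics/t6z.png',im[:,:,::-1])"
```

```text
time_s: 10.7
ee_pos: [449.3, -329.6, 93.8]
tcp_rot: [0.001, 0.003, -2.098]
wrist_force: [-0.9, 2.2, 5.5]
grip_width: 45.5
t 10.7 p [ 449.3 -329.6   93.8] q [-0.229  1.053  1.597 -1.305  1.707  1.1  ] F [-0.9  2.2  5.5] w 45.5
toolx [-0.503 -0.864 -0.003] jaw [ 0.864 -0.503  0.001] az -30.23
```

View pics/t6z.png

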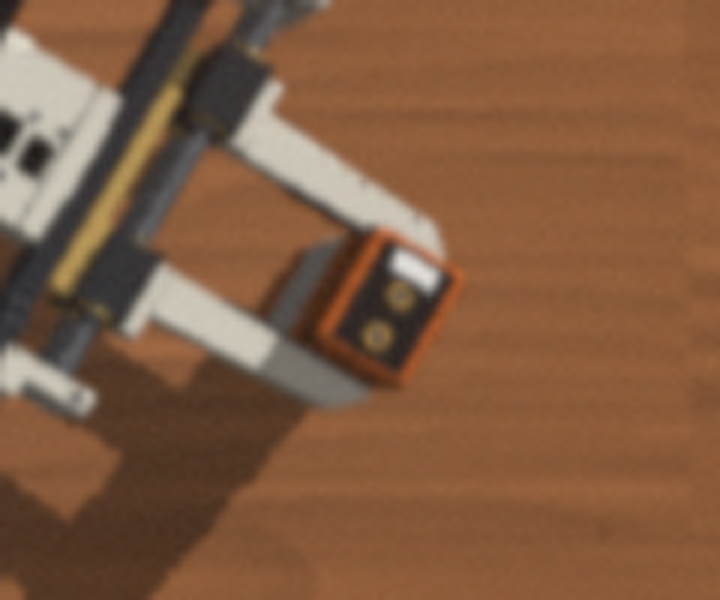

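The pack is standing on the bench and the force has gone from -4 to +5.5 N. I'll let it go.

```bash
python3 -m inch '[[0,0,0,0,0,0,-0.3],[0,0,0,0,0,0,0],[0,0,0,0,0,0,0.4],[0,0,0,0,0,0,0.8],[0,0,0,0,0,0,0.8],[0,0,0,0,0,0,0.8],[0,0,0,0,0,0,0.8]]'; python3 -c "from h import *;st();snap('top','t7')
d=load('t7.npz');P=cloud(d);m=(d['depth']>0)&(P[...,2]>128)&(P[...,2]<146)&(abs(P[...,0]-456)<45)&(abs(P[...,1]+318)<50)
nl,lab,s,_=cv2.connectedComponentsWithStats(m.astype(np.uint8))
for i in range(1,nl):
  q=P[lab==i]
  if len(q)>40:print(cv2.minAreaRect(q[:,:2].astype(np.float32)),len(q),np.median(q[:,2]))
im=cv2.resize(d['image'][230:330,380:500],None,fx=6,fy=6,interpolation=2);cv2.imwrite('pics/t7z.png',im[:,:,::-1])"
```

```text
time_s: 11.33
ee_pos: [449.3, -329.7, 92.9]
tcp_rot: [0.0, 0.004, -2.098]
wrist_force: [-0.2, 0.4, 0.3]
grip_width: 75.3
t 11.3333 p [ 449.3 -329.7   92.9] q [-0.23   1.054  1.597 -1.304  1.706  1.1  ] F [-0.2  0.4  0.3] w 75.3
toolx [-0.503 -0.864 -0.004] jaw [ 0.864 -0.503  0.   ] az -30.21
((455.5632629394531, -317.34674072265625), (36.47092819213867, 46.03001403808594), 59.5272216796875) 396 136.5784670045907
```

View pics/t7z.png

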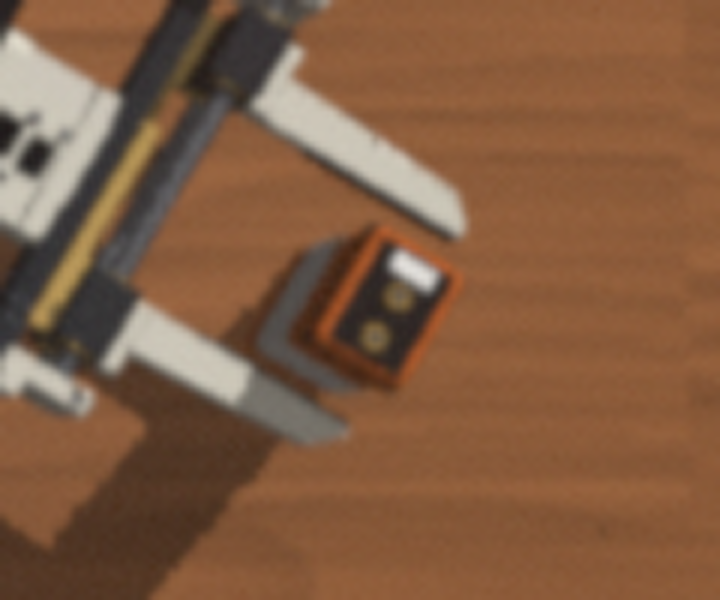

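```bash
python3 -m inch '[[0,0,0,5,8,0,0.8],[0,0,0,12,20,0,0.8],[0,0,0,20,34,0,0.8],[0,0,0,27,46,0,0.8],[0,0,0,30,52,4,0.8],[0,0,0,30,52,20,0.8],[0,0,0,30,52,40,0.8],[0,0,0,30,52,60,0.8],[0,0,0,30,52,80,0.8],[0,0,0,30,52,95,0.8],[0,0,0,30,52,105,0.8],[0,0,0,30,52,110,0.8]]'
python3 - <<'E'
from plan import *
import h;h.st()
v,p,R0=rot(Rd(np.radians(-120.5),np.pi/2));print("down",v.round(3))
# simulate path options
q=np.array(__import__('bench').manip.read_state()["joint_positions"])
T=np.array([455.6,-317.3,210])
for az in(-30.5,149.5): # tool 'az' s.t. jaw=az+90 -> 59.5 or -120.5
    v,p,R0=rot(Rd(np.radians(az),np.pi/2));qq=q.copy();print(az,v.round(3),np.linalg.norm(v))
    for k in np.linspace(0,1,9):
        qq,e=ik(p+(T-p)*k,Ro.from_rotvec(v*k).as_matrix()@R0,qq);print(qq.round(2),round(e,4),(Ro.from_rotvec(v*k).as_matrix()@R0)[:,0].round(2))
E
```

```text
time_s: 12.38
ee_pos: [479.6, -277.4, 204.3]
tcp_rot: [0.002, 0.005, -2.098]
wrist_force: [0.3, 0.0, -0.7]
grip_width: 83.7
t 12.3833 p [ 479.6 -277.4  204.3] q [-0.135  0.875  1.584 -1.258  1.81   0.929] F [ 0.3  0.  -0.7] w 83.7
toolx [-0.503 -0.864 -0.005] jaw [ 0.864 -0.503  0.002] az -30.2
down [ 1.352 -0.79  -0.003]
-30.5 [1.649 0.433 1.209] 2.0898123891966476
[-0.14  0.87  1.59 -1.26  1.81  0.93] 0.0 [-0.5  -0.86 -0.  ]
[-0.13  0.75  1.7  -1.27  1.6   0.77] 0.0 [-0.37 -0.91 -0.17]
[-0.15  0.62  1.8  -1.26  1.39  0.58] 0.0 [-0.25 -0.91 -0.34]
[-0.2   0.49  1.87 -1.2   1.17  0.34] 0.0 [-0.14 -0.85 -0.51]
[-0.28  0.38  1.9  -1.07  0.98  0.01] 0.0 [-0.05 -0.74 -0.67]
[-0.39  0.31  1.89 -0.81  0.84 -0.43] 0.0 [ 0.01 -0.59 -0.81]
[-0.5   0.28  1.84 -0.48  0.82 -0.94] 0.0 [ 0.04 -0.41 -0.91]
[-0.61  0.31  1.76 -0.19  0.93 -1.39] 0.0 [ 0.04 -0.21 -0.98]
[-0.69  0.37  1.65  0.    1.12 -1.73] 0.0 [-0.  0. -1.]
149.5 [ 0.433 -1.65  -1.214] 2.0935396607953076
[-0.14  0.87  1.59 -1.26  1.81  0.93] 0.0 [-0.5  -0.86 -0.  ]
[-0.18  0.84  1.5  -1.1   1.79  1.01] 0.0 [-0.61 -0.77 -0.16]
[-0.23  0.79  1.45 -0.95  1.76  1.09] 0.0 [-0.67 -0.66 -0.34]
[-0.28  0.73  1.42 -0.79  1.71  1.18] 0.0 [-0.67 -0.54 -0.51]
[-0.35  0.67  1.41 -0.64  1.63  1.26] 0.0 [-0.62 -0.41 -0.67]
[-0.43  0.6   1.43 -0.49  1.54  1.33] 0.0 [-0.52 -0.28 -0.81]
[-0.51  0.52  1.48 -0.34  1.42  1.39] 0.0 [-0.38 -0.16 -0.91]
[-0.6   0.44  1.56 -0.18  1.28  1.42] 0.0 [-0.2  -0.07 -0.98]
[-0.69  0.37  1.65 -0.    1.12  1.41] 0.0 [-0.  0. -1.]
```

```bash
python3 -m inch '[[0.024,-0.092,-0.067,0,0,8,0.8],[0.048,-0.183,-0.135,0,0,18,0.8],[0.072,-0.275,-0.202,0,0,28,0.8],[0.096,-0.367,-0.27,0,0,38,0.8],[0.12,-0.458,-0.337,0,0,45,0.8],[0.144,-0.55,-0.405,0,0,46,0.8],[0.168,-0.642,-0.472,-2,-3,46,0.8],[0.192,-0.733,-0.54,-4,-7,46,0.8],[0.216,-0.825,-0.607,-6,-11,46,0.8],[0.24,-0.917,-0.674,-9,-15,46,0.8],[0.265,-1.008,-0.742,-12,-20,46,0.8],[0.289,-1.1,-0.809,-15,-25,46,0.8]]'
python3 - <<'E'
from plan import *
import h;h.st()
v,p,R0=rot(Rd(np.radians(149.5),np.pi/2));print(v.round(3),np.array([455.6,-317.3,250])-p)
E
```

```text
time_s: 13.38
ee_pos: [464.5, -302.7, 248.6]
tcp_rot: [0.58, 1.01, -2.68]
wrist_force: [0.2, -0.0, 0.1]
grip_width: 83.6
t 13.3833 p [ 464.5 -302.7  248.6] q [-0.451  0.53   1.409 -0.434  1.57   1.321] F [ 0.2 -0.   0.1] w 83.6
toolx [-0.476 -0.237 -0.847] jaw [-0.043 -0.956  0.291] az -92.57
[ 0.142 -0.546 -0.403] [ -8.92479398 -14.64598748   1.42250695]
```

```bash
python3 -m inch '[[0.024,-0.091,-0.067,-2,-3,0,0.8],[0.047,-0.182,-0.134,-4,-6,0,0.8],[0.071,-0.273,-0.202,-6,-9,0,0.8],[0.095,-0.364,-0.269,-7,-12,0,0.8],[0.118,-0.455,-0.336,-8,-14,0,0.8],[0.142,-0.546,-0.403,-9,-15,0,0.8],[0.142,-0.546,-0.403,-9,-15,0,0.8],[0.142,-0.546,-0.403,-9,-15,0,0.8]]'
python3 - <<'E'
from plan import *
import h;h.st()
v,p,R0=rot(Rd(np.radians(149.5),np.pi/2));print(v.round(3),np.array([456,-317.6,102])-p)
h.snap("side","s8");d=h.snap("top","t8")
E
```

```text
time_s: 14.05
ee_pos: [454.5, -317.9, 248.9]
tcp_rot: [0.763, 1.564, -2.908]
wrist_force: [-0.5, -0.7, -0.7]
grip_width: 83.7
t 14.05 p [ 454.5 -317.9  248.9] q [-0.692  0.332  1.6   -0.006  1.213  1.41 ] F [-0.5 -0.7 -0.7] w 83.7
toolx [-0.006 -0.002 -1.   ] jaw [-0.505 -0.863  0.005] az -120.32
[ 0.002 -0.006 -0.003] [   1.52538803    0.33063827 -146.87992171]
```

View pics/s8.png

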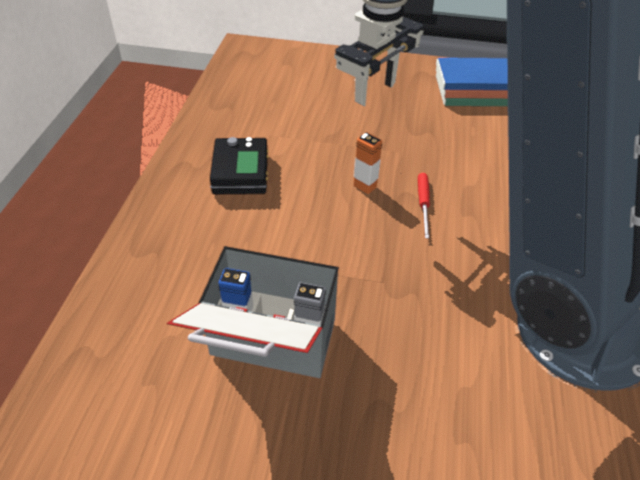

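The pack is standing free at about (368,160) with the fingers above it. I'll descend and grip across its thickness.

```bash
python3 -m inch '[[0.002,-0.006,-0.003,1.5,0,-15,0.8],[0.002,-0.006,-0.003,1.5,0,-35,0.8],[0.002,-0.006,-0.003,1.5,0,-60,0.8],[0.002,-0.006,-0.003,1.5,0,-85,0.8],[0.002,-0.006,-0.003,1.5,0,-108,0.8],[0.002,-0.006,-0.003,1.5,0,-126,0.8],[0.002,-0.006,-0.003,1.5,0,-138,0.8],[0.002,-0.006,-0.003,1.5,0,-144,0.8],[0.002,-0.006,-0.003,1.5,0,-147,0.8],[0.002,-0.006,-0.003,1.5,0,-147,0.4]]'; python3 -c "from h import *;st()"
```

```text
time_s: 14.98
ee_pos: [457.1, -317.6, 101.9]
tcp_rot: [-2.214, 1.57, 0.396]
wrist_force: [1.1, 0.3, -0.8]
grip_width: 80.6
t 14.9833 p [ 457.1 -317.6  101.9] q [-6.910e-01  5.090e-01  1.735e+00  1.000e-03  8.970e-01  1.410e+00] F [ 1.1  0.3 -0.8] w 80.6
toolx [ 0.001  0.    -1.   ] jaw [-0.507 -0.862 -0.001] az -120.45
```

```bash
python3 -m inch '[[0,0,0,0,0,0,0],[0,0,0,0,0,0,-0.1],[0,0,0,0,0,0,-0.15],[0,0,0,0,0,0,-0.2],[0,0,0,0,0,0,-1],[0,0,0,0,0,0,-1],[0,0,0,0,0,0,-1],[0,0,0,0,0,0,-1],[0,0,0,0,0,0,-1],[0,0,0,0,0,0,-1]]'; python3 -c "from h import *;st()"
```

```text
time_s: 15.82
ee_pos: [456.8, -317.7, 102.1]
tcp_rot: [-2.366, 1.569, 0.243]
wrist_force: [-0.8, 0.7, 2.1]
grip_width: 36.3
t 15.8167 p [ 456.8 -317.7  102.1] q [-0.692  0.508  1.736  0.002  0.897  1.41 ] F [-0.8  0.7  2.1] w 36.3
toolx [ 0.002  0.    -1.   ] jaw [-0.508 -0.862 -0.001] az -120.5
```

```bash
python3 -m inch '[[0,0,0,0,0,5,-1],[0,0,0,0,0,15,-1],[0,0,0,0,0,32,-1],[0,0,0,0,0,52,-1],[0,0,0,0,0,74,-1],[0,0,0,0,0,97,-1],[0,0,0,0,0,120,-1],[0,0,0,0,0,142,-1],[0,0,0,0,0,162,-1],[0,0,0,0,0,177,-1],[0,0,0,0,0,186,-1],[0,0,0,0,0,190,-1]]'; python3 -c "from h import *;st()"
```

```text
time_s: 16.82
ee_pos: [456.9, -317.8, 293.6]
tcp_rot: [-2.835, 1.568, -0.225]
wrist_force: [0.1, -0.1, -3.8]
grip_width: 35.7
t 16.8167 p [ 456.9 -317.8  293.6] q [-6.920e-01  2.950e-01  1.540e+00  1.000e-03  1.303e+00  1.410e+00] F [ 0.1 -0.1 -3.8] w 35.7
toolx [ 0.003 -0.001 -1.   ] jaw [-0.507 -0.862 -0.001] az -120.49
```

```bash
python3 -m inch '[[0,0,0.01,2,8,0,-1],[0,0,0.04,7,28,0,-1],[0,0,0.08,14,58,0,-1],[0,0,0.12,22,92,0,-1],[0,0,0.16,30,126,0,-1],[0,0,0.2,38,160,0,-1],[0,0,0.24,46,194,0,-1],[0,0,0.28,54,228,0,-1],[0,0,0.32,62,262,0,-1],[0,0,0.36,70,294,0,-1],[0,0,0.4,76,320,0,-1],[0,0,0.43,80,336,0,-1]]'
python3 - <<'E'
from plan import *
import h;h.st();d=h.snap("side","s9")
v,p,R0=rot(Rd(np.radians(177.9),np.pi/2));print(v.round(3),np.array([563.8,128.6,292])-p)
E
```

```text
time_s: 17.82
ee_pos: [536.2, 21.5, 290.7]
tcp_rot: [-1.027, 1.569, 2.017]
wrist_force: [-0.3, -0.4, -3.6]
grip_width: 35.9
t 17.8167 p [536.2  21.5 290.7] q [-0.048  0.261  1.592  0.002  1.289  1.62 ] F [-0.3 -0.4 -3.6] w 35.9
toolx [-0.001  0.002 -1.   ] jaw [-0.098 -0.995 -0.002] az -95.6
[-0.003 -0.001  0.059] [ 27.18824511 105.69891232   1.33832162]
```

View pics/s9.png

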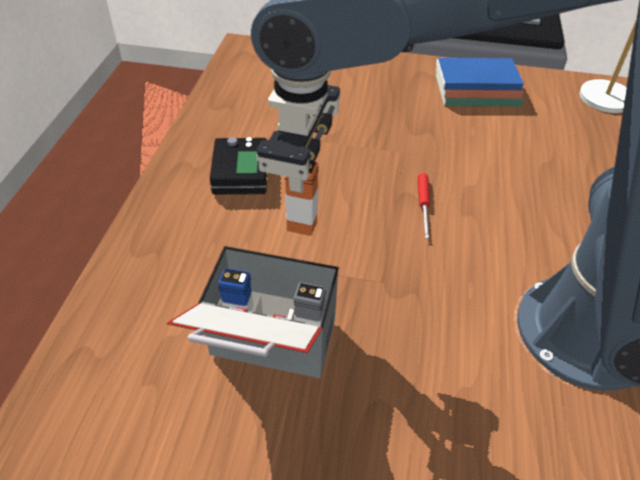

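The pack hangs upright, with its plain end at about (302,225), just in front of the cabinet. I'll move it over the middle pocket.

```bash
python3 -m inch '[[0,0,0.02,5,18,0,-1],[0,0,0.04,12,45,0,-1],[0,0,0.06,19,75,0,-1],[0,0,0.06,24,95,0,-1],[0,0,0.06,27,104,0,-1],[0,0,0.06,27.5,106,0,-1],[0,0,0.06,27.5,106,0,-1],[0,0,0.06,27.5,106,0,-1],[0,0,0.06,27.5,106,0,-1]]'
python3 - <<'E'
from plan import *
import h;h.st();d=h.snap("side","s10");e=h.snap("top","t10")
v,p,R0=rot(Rd(np.radians(177.9),np.pi/2));print(v.round(3),np.array([563.8,128.6,292])-p)
import cv2
cv2.imwrite("pics/s10z.png",cv2.resize(d["image"][200:380,150:370],None,fx=3.3,fy=3.3,interpolation=2)[:,:,::-1])
E
```

```text
time_s: 18.62
ee_pos: [564.0, 123.3, 291.9]
tcp_rot: [-2.284, 1.57, 0.814]
wrist_force: [0.4, -0.3, -3.5]
grip_width: 36.1
t 18.6167 p [564.  123.3 291.9] q [1.340e-01 3.380e-01 1.486e+00 1.000e-03 1.317e+00 1.748e+00] F [ 0.4 -0.3 -3.5] w 36.1
toolx [ 0.001  0.001 -1.   ] jaw [-0.043 -0.999 -0.001] az -92.48
[-0.001  0.001  0.007] [-0.35207916  5.19903024 -0.05470007]
```

View pics/s10.png

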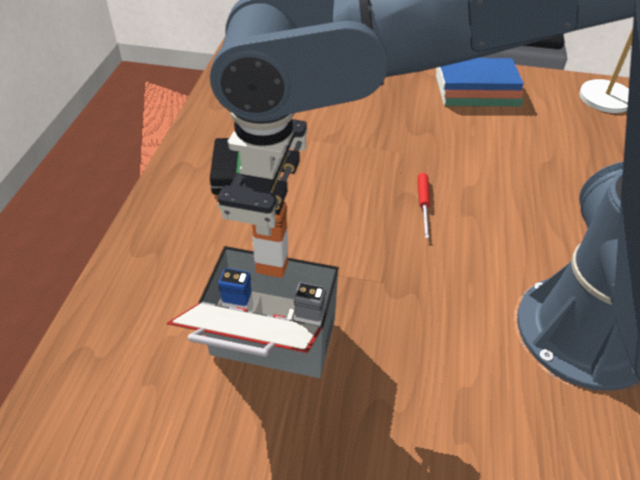

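View pics/t10.png

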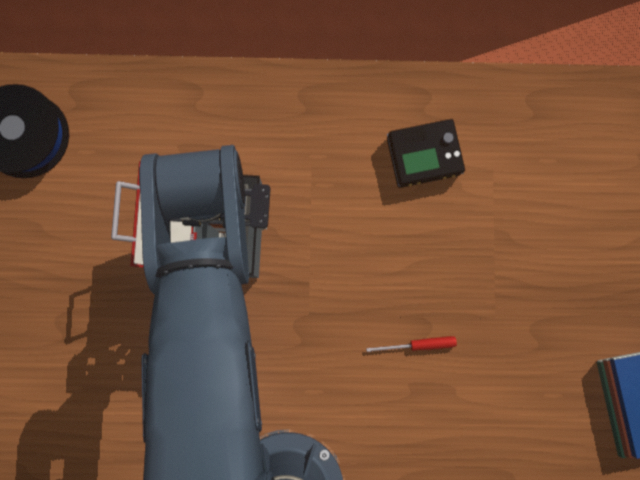

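```bash
python3 -m inch '[[0,0,0.007,0,2,-5,-1],[0,0,0.007,0,4,-15,-1],[0,0,0.007,0,4.8,-30,-1],[0,0,0.007,0,4.8,-45,-1],[0,0,0.007,0,4.8,-58,-1],[0,0,0.007,0,4.8,-70,-1],[0,0,0.007,0,4.8,-80,-1],[0,0,0.007,0,4.8,-87,-1],[0,0,0.007,0,4.8,-90,-1],[0,0,0.007,0,4.8,-90,-1]]'
python3 - <<'E'
import h;h.st();d=h.snap("side","s11")
import cv2
cv2.imwrite("pics/s11z.png",cv2.resize(d["image"][200:380,150:370],None,fx=3.3,fy=3.3,interpolation=2)[:,:,::-1])
E
```

```text
time_s: 19.55
ee_pos: [564.0, 129.1, 201.3]
tcp_rot: [-1.719, 1.57, 1.387]
wrist_force: [0.1, 0.0, -4.0]
grip_width: 35.7
t 19.55 p [564.  129.1 201.3] q [1.440e-01 4.200e-01 1.595e+00 1.000e-03 1.126e+00 1.750e+00] F [ 0.1  0.  -4. ] w 35.7
toolx [ 0.     0.001 -1.   ] jaw [-0.035 -0.999 -0.001] az -92.02
```

View pics/s11z.png

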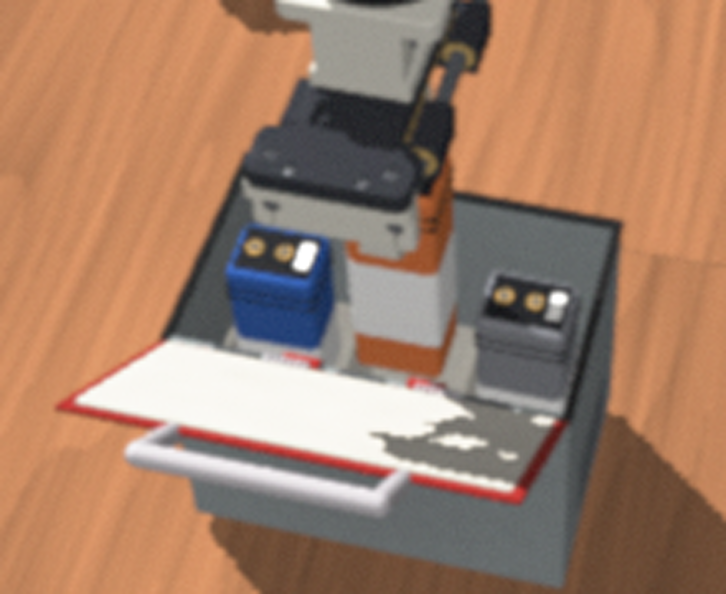

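The pack is between the blue and grey packs, centred in x, with its end just above the sleeve. I'll continue down slowly.

```bash
python3 -m inch '[[0,0,0,0,-0.5,-4,-1],[0,0,0,0,-0.5,-9,-1],[0,0,0,0,-0.5,-14,-1],[0,0,0,0,-0.5,-19,-1],[0,0,0,0,-0.5,-24,-1],[0,0,0,0,-0.5,-29,-1],[0,0,0,0,-0.5,-33,-1],[0,0,0,0,-0.5,-35,-1]]'
```

```text
time_s: 20.27
ee_pos: [564.0, 128.6, 166.2]
tcp_rot: [-1.863, 1.57, 1.243]
wrist_force: [-0.7, -0.3, -4.1]
grip_width: 35.9
```

```bash
python3 -m inch '[[0,0,0,0,0,-4,-1],[0,0,0,0,0,-9,-1],[0,0,0,0,0,-14,-1],[0,0,0,0,0,-19,-1],[0,0,0,0,0,-24,-1],[0,0,0,0,0,-29,-1],[0,0,0,0,0,-34,-1],[0,0,0,0,0,-38,-1],[0,0,0,0,0,-41,-1],[0,0,0,0,0,-42,-1],[0,0,0,0,0,-42,-1]]'; python3 -m inch '[[0,0,0,0,0,-1,-1],[0,0,0,0,0,-2,-1],[0,0,0,0,0,-3,-1],[0,0,0,0,0,-3,-1]]'
```

```text
time_s: 21.18
ee_pos: [564.2, 128.6, 124.8]
tcp_rot: [-2.219, 1.569, 0.888]
wrist_force: [-0.1, 0.4, -2.8]
grip_width: 35.7
time_s: 21.52
ee_pos: [564.2, 128.6, 121.9]
tcp_rot: [-2.275, 1.569, 0.832]
wrist_force: [0.3, -0.6, -3.7]
grip_width: 35.8
```

```bash
python3 -m inch '[[0,0,0,0,0,-0.8,-1],[0,0,0,0,0,-1.5,-1],[0,0,0,0,0,-1.5,-1]]'; python3 -m inch '[[0,0,0,0,0,-0.6,-1],[0,0,0,0,0,-1,-1],[0,0,0,0,0,-1,-1]]'
```

```text
time_s: 21.77
ee_pos: [564.2, 128.6, 120.3]
tcp_rot: [-2.281, 1.569, 0.825]
wrist_force: [0.3, 0.2, -3.5]
grip_width: 35.8
time_s: 22.02
ee_pos: [564.2, 128.6, 119.4]
tcp_rot: [-2.262, 1.569, 0.845]
wrist_force: [0.1, 0.3, -3.8]
grip_width: 35.7
```

```bash
python3 -m inch '[[0,0,0,0,0,-0.6,-1],[0,0,0,0,0,-0.9,-1],[0,0,0,0,0,-0.9,-1]]'; python3 -m inch '[[0,0,0,0,0,-0.6,-1],[0,0,0,0,0,-0.7,-1],[0,0,0,0,0,-0.7,-1]]'
```

```text
time_s: 22.27
ee_pos: [564.2, 128.6, 118.5]
tcp_rot: [-2.284, 1.569, 0.823]
wrist_force: [0.3, 0.4, -4.0]
grip_width: 35.3
time_s: 22.52
ee_pos: [564.4, 128.6, 118.1]
tcp_rot: [-2.439, 1.569, 0.667]
wrist_force: [-0.3, -0.8, -0.8]
grip_width: 35.7
```

The pack has reached the floor at TCP z of about 118, against an expected 119. I'll release with a limited opening.

```bash
python3 -m inch '[[0,0,0,0,0,-0.4,-1],[0,0,0,0,0,-0.4,-1],[0,0,0,0,0,-0.4,-0.1],[0,0,0,0,0,-0.4,0],[0,0,0,0,0,-0.4,0.1],[0,0,0,0,0,-0.4,0.1],[0,0,0,0,0,-0.4,0.1],[0,0,0,0,0,-0.4,0.1],[0,0,0,0,0,-0.4,0.1]]'
python3 - <<'E'
import h;h.st();d=h.snap("side","s12")
import cv2
cv2.imwrite("pics/s12z.png",cv2.resize(d["image"][200:380,150:370],None,fx=3.3,fy=3.3,interpolation=2)[:,:,::-1])
E
```

```text
time_s: 23.27
ee_pos: [564.2, 128.6, 117.4]
tcp_rot: [-2.299, 1.569, 0.807]
wrist_force: [0.2, -0.6, -0.4]
grip_width: 51.0
t 23.2667 p [564.2 128.6 117.4] q [1.430e-01 5.210e-01 1.666e+00 1.000e-03 9.530e-01 1.748e+00] F [ 0.2 -0.6 -0.4] w 51.0
toolx [ 0.001  0.001 -1.   ] jaw [-0.035 -0.999 -0.001] az -92.02
```

View pics/s12z.png

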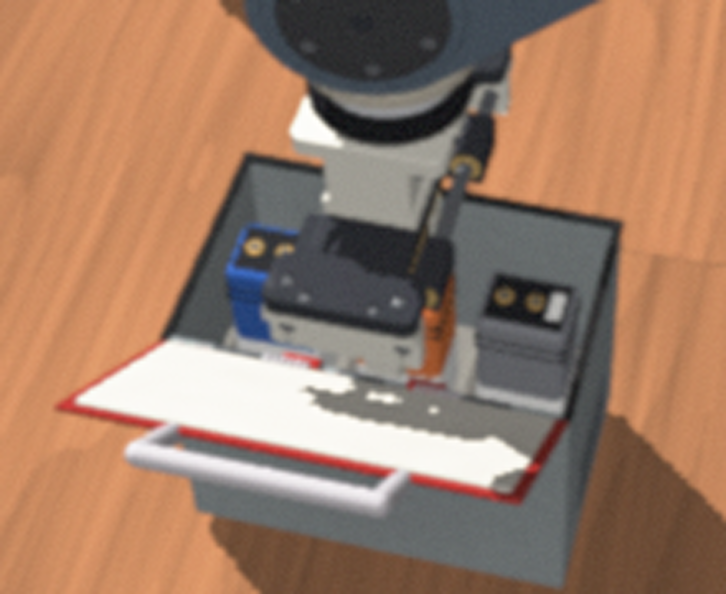

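```bash
python3 -m inch '[[0,0,0,0,0,3,0.1],[0,0,0,0,0,9,0.1],[0,0,0,0,0,18,0.1],[0,0,0,0,0,30,0.1],[0,0,0,0,0,45,0.1],[0,0,0,0,0,65,0.1],[0,0,0,0,0,90,0.1],[0,0,0,0,0,118,0.1],[0,0,0,0,0,146,0.1],[0,0,0,0,0,170,0.1],[0,0,0,0,0,185,0.1],[0,0,0,0,0,193,0.1]]'
python3 - <<'E'
import h;h.st();d=h.snap("side","s13");e=h.snap("top","t13")
import cv2
cv2.imwrite("pics/s13z.png",cv2.resize(d["image"][200:380,150:370],None,fx=3.3,fy=3.3,interpolation=2)[:,:,::-1])
E
```

```text
time_s: 24.32
ee_pos: [564.7, 128.7, 314.2]
tcp_rot: [-2.796, 1.565, 0.31]
wrist_force: [-0.4, 0.3, 1.1]
grip_width: 50.9
t 24.3167 p [564.7 128.7 314.2] q [1.430e-01 3.240e-01 1.451e+00 1.000e-03 1.360e+00 1.749e+00] F [-0.4  0.3  1.1] w 50.9
toolx [ 0.006  0.002 -1.   ] jaw [-0.035 -0.999 -0.002] az -92.01
```

View pics/s13z.png

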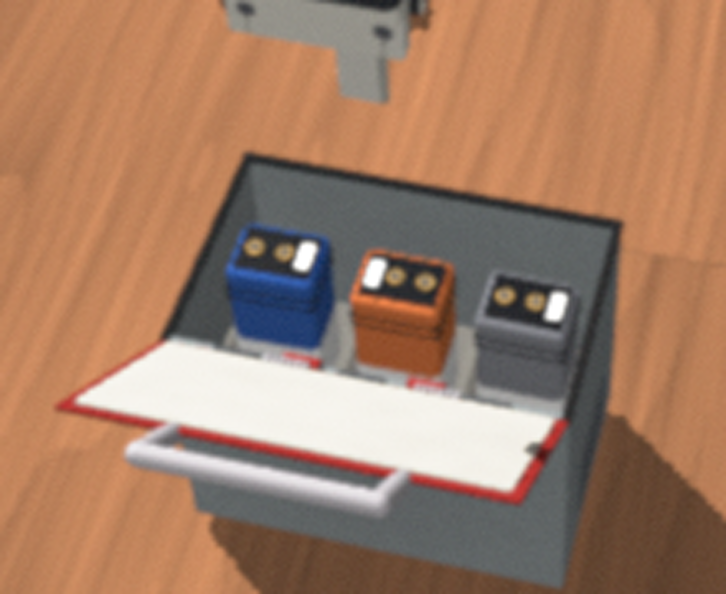

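The orange pack is seated in the middle pocket with its sockets up, level with its neighbours, at about (402,300) in the zoomed view. Next is the flap bar.

```bash
python3 -m inch '[[0,0,0,0.5,12,-1,-0.1],[0,0,0,1,34,-2,-0.3],[0,0,0,2,62,-3,-0.53],[0,0,0,3,92,-4,-0.53],[0,0,0,3.5,122,-5,-0.53],[0,0,0,4,150,-6,-0.53],[0,0,0,5,172,-7,-0.53],[0,0,0,5.5,186,-8,-0.53],[0,0,0,5.6,193,-9,-0.53],[0,0,0,5.6,193,-9,-0.53],[0,0,0,5.6,193,-9,-0.53]]'
python3 - <<'E'
import h;h.st();d=h.snap("side","s14");e=h.snap("top","t14")
import cv2
cv2.imwrite("pics/s14z.png",cv2.resize(d["image"][230:390,150:350],None,fx=3.7,fy=3.7,interpolation=2)[:,:,::-1])
cv2.imwrite("pics/t14z.png",cv2.resize(e["image"][140:300,80:290],None,fx=3.7,fy=3.7,interpolation=2)[:,:,::-1])
E
```

```text
time_s: 25.33
ee_pos: [569.7, 321.1, 300.9]
tcp_rot: [-2.189, 1.57, 0.918]
wrist_force: [0.0, 0.6, 0.7]
grip_width: 22.1
t 25.3333 p [569.7 321.1 300.9] q [0.442 0.484 1.25  0.    1.407 2.048] F [0.  0.6 0.7] w 22.1
toolx [ 0.     0.001 -1.   ] jaw [-0.035 -0.999 -0.001] az -92.02
```

View pics/s14z.png

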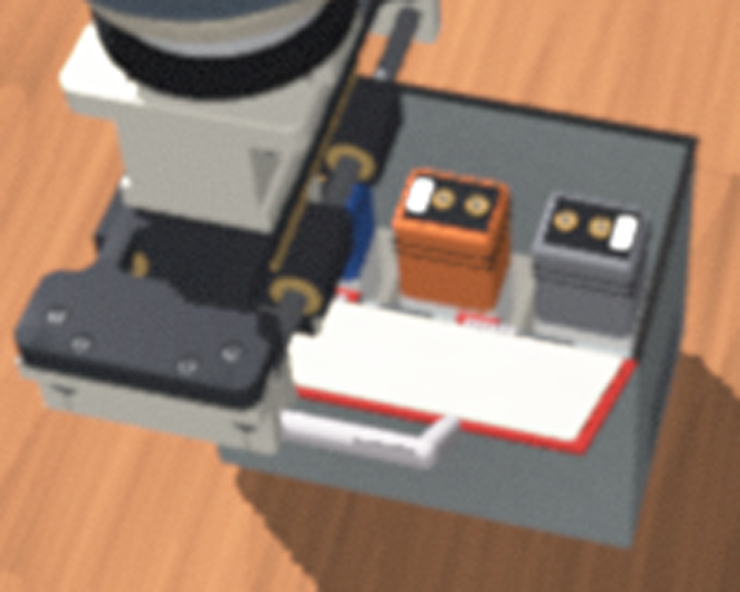

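View pics/t14z.png

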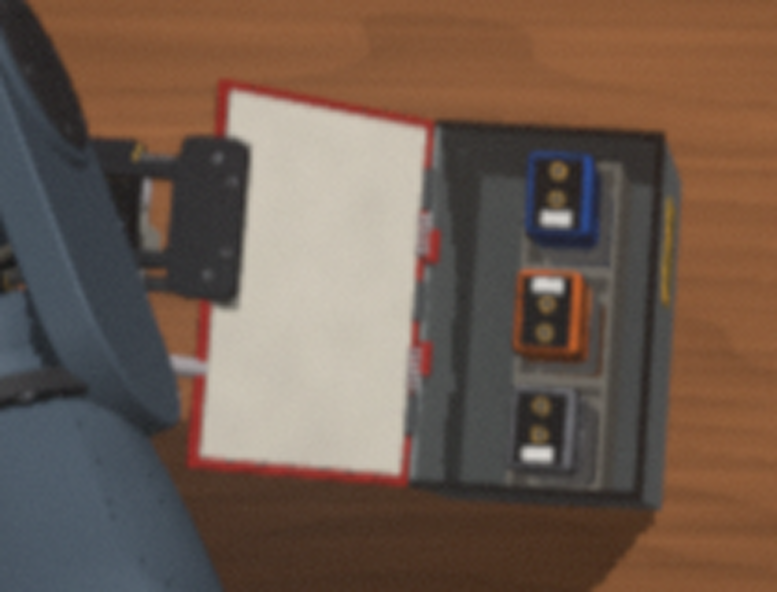

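Run:
```python
from h import *
for n in("t14","s14"):
    d=load(n+".npz");P=cloud(d);z=P[...,2]
    m=(d["depth"]>0)&(z>142)&(z<163)&(P[...,1]>90)&(P[...,1]<170)&(P[...,0]>480)&(P[...,0]<648)
    nl,lab,st_,_=cv2.connectedComponentsWithStats(m.astype(np.uint8))
    for i in range(1,nl):
        if st_[i,4]>60:
            q=P[lab==i];print(n,cv2.minAreaRect(q[:,:2].astype(np.float32)),np.median(q[:,2]).round(1))
```

```text
t14 ((626.7454223632812, 123.81853485107422), (42.30500030517578, 36.53950119018555), 0.4909542202949524) 151.9
t14 ((562.9280395507812, 127.5123291015625), (45.56666564941406, 37.013511657714844), 1.5053176879882812) 151.6
t14 ((500.7466125488281, 129.5415496826172), (36.148860931396484, 42.34727478027344), 86.41978454589844) 152.2
s14 ((562.7562255859375, 132.05796813964844), (38.223812103271484, 46.39006042480469), 87.86100769042969) 153.5
s14 ((500.8255310058594, 132.90472412109375), (38.22359848022461, 42.33238220214844), 88.29337310791016) 153.7
```

The camera and arm y agree within about 1 mm after correction, so the bar is at y ≈ 321, z ≈ 263. I'll lower over it and check the force.

```bash
python3 -m inch '[[0,0,0,0,0,-8,-0.53],[0,0,0,0,0,-18,-0.53],[0,0,0,0,0,-26,-0.53],[0,0,0,0,0,-32,-0.53],[0,0,0,0,0,-37,-0.53],[0,0,0,0,0,-42,-0.53],[0,0,0,0,0,-46,-0.53],[0,0,0,0,0,-49,-0.53],[0,0,0,0,0,-51,-0.53],[0,0,0,0,0,-52,-0.53]]'
python3 - <<'E'
import h;h.st();d=h.snap("side","s15")
import cv2
cv2.imwrite("pics/s15z.png",cv2.resize(d["image"][270:390,150:310],None,fx=5,fy=5,interpolation=2)[:,:,::-1])
E
```

```text
time_s: 26.27
ee_pos: [569.8, 321.6, 249.2]
tcp_rot: [-2.295, 1.569, 0.811]
wrist_force: [0.4, 0.5, 0.3]
grip_width: 21.9
t 26.2667 p [569.8 321.6 249.2] q [4.430e-01 5.170e-01 1.322e+00 1.000e-03 1.301e+00 2.048e+00] F [0.4 0.5 0.3] w 21.9
toolx [ 0.001  0.001 -1.   ] jaw [-0.035 -0.999 -0.001] az -92.02
```

View pics/s15z.png

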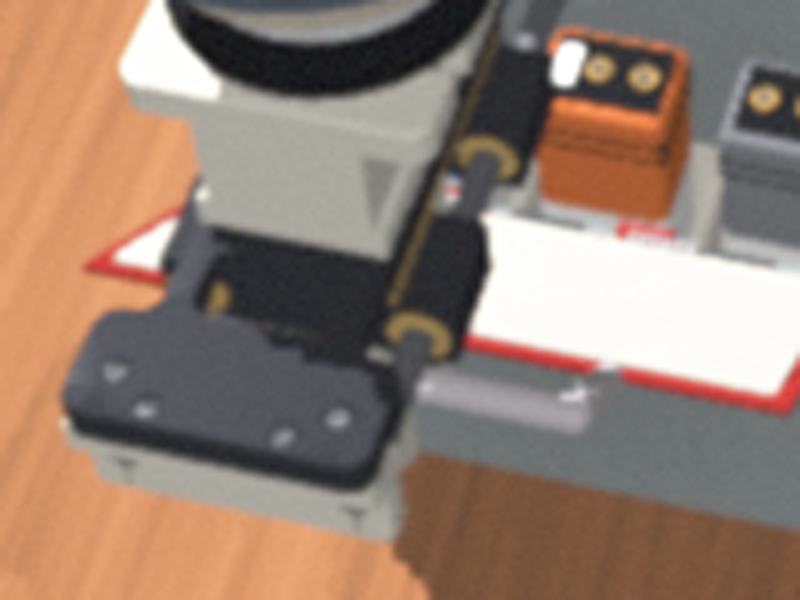

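No contact so far, and the bar runs into the gripper at about (425,385). I'll close on it.

```bash
python3 -m inch '[[0,0,0,0,0,-1,-0.7],[0,0,0,0,0,-1,-0.8],[0,0,0,0,0,-1,-1],[0,0,0,0,0,-1,-1],[0,0,0,0,0,-1,-1],[0,0,0,0,0,-1,-1]]'; python3 -c "import h;h.st()"
```

```text
time_s: 26.82
ee_pos: [569.9, 321.9, 248.7]
tcp_rot: [-2.264, 1.568, 0.843]
wrist_force: [1.3, 2.3, 1.4]
grip_width: 8.7
t 26.8167 p [569.9 321.9 248.7] q [4.430e-01 5.180e-01 1.323e+00 1.000e-03 1.299e+00 2.048e+00] F [1.3 2.3 1.4] w 8.7
toolx [ 0.002  0.002 -1.   ] jaw [-0.035 -0.999 -0.002] az -92.01
```

Run:
```python
import numpy as np
for t in np.arange(2.45,-.01,-.05):
    y=-162*np.cos(t)-124.8;z=162*np.sin(t)-103.3
    print(round(t,2),round(.037*y,1),round(y,1),round(z,1))
```

```text
2.45 -0.0 -0.0 0.0
2.4 -0.2 -5.3 6.1
2.35 -0.4 -11.0 12.0
2.3 -0.6 -16.9 17.5
2.25 -0.9 -23.0 22.7
2.2 -1.1 -29.5 27.7
2.15 -1.3 -36.1 32.3
2.1 -1.6 -43.0 36.5
2.05 -1.9 -50.1 40.5
2.0 -2.1 -57.4 44.0
1.95 -2.4 -64.8 47.2
1.9 -2.7 -72.4 50.0
1.85 -3.0 -80.2 52.4
1.8 -3.3 -88.0 54.5
1.75 -3.5 -95.9 56.1
1.7 -3.8 -103.9 57.3
1.65 -4.1 -112.0 58.2
1.6 -4.4 -120.1 58.6
1.55 -4.7 -128.2 58.7
1.5 -5.0 -136.3 58.3
1.45 -5.3 -144.3 57.5
1.4 -5.6 -152.3 56.3
1.35 -5.9 -160.3 54.8
1.3 -6.2 -168.1 52.8
1.25 -6.5 -175.9 50.4
1.2 -6.8 -183.5 47.7
1.15 -7.1 -191.0 44.6
1.1 -7.3 -198.3 41.1
1.05 -7.6 -205.4 37.2
1.0 -7.9 -212.3 33.0
0.95 -8.1 -219.0 28.5
0.9 -8.3 -225.5 23.6
0.85 -8.6 -231.7 18.4
0.8 -8.8 -237.7 12.9
0.75 -9.0 -243.3 7.1
0.7 -9.2 -248.7 1.1
0.65 -9.4 -253.8 -5.3
0.6 -9.6 -258.5 -11.8
0.55 -9.7 -262.9 -18.6
0.5 -9.9 -267.0 -25.6
0.45 -10.0 -270.7 -32.8
0.4 -10.1 -274.0 -40.2
0.35 -10.2 -277.0 -47.8
0.3 -10.3 -279.6 -55.4
0.25 -10.4 -281.8 -63.2
0.2 -10.5 -283.6 -71.1
0.15 -10.5 -285.0 -79.1
0.1 -10.6 -286.0 -87.1
0.05 -10.6 -286.6 -95.2
0.0 -10.6 -286.8 -103.3
```

First, a short arc segment down to about 2.1 rad, checking the forces.

```bash
python3 -m inch '[[0,0,0,0,0,0,-1],[0,0,0,-0.2,-5.3,6.1,-1],[0,0,0,-0.4,-11,12,-1],[0,0,0,-0.6,-16.9,17.5,-1],[0,0,0,-0.9,-23,22.7,-1],[0,0,0,-1.1,-29.5,27.7,-1],[0,0,0,-1.3,-36.1,32.3,-1],[0,0,0,-1.6,-43,36.5,-1]]'
python3 - <<'E'
import h;h.st();d=h.snap("side","s16")
E
```

```text
time_s: 27.48
ee_pos: [568.3, 279.3, 286.4]
tcp_rot: [-2.216, 1.566, 0.89]
wrist_force: [-0.4, 5.2, 4.2]
grip_width: 9.3
t 27.4833 p [568.3 279.3 286.4] q [0.382 0.449 1.338 0.002 1.351 1.987] F [-0.4  5.2  4.2] w 9.3
toolx [ 0.003  0.003 -1.   ] jaw [-0.035 -0.999 -0.004] az -91.99
```

View pics/s16.png

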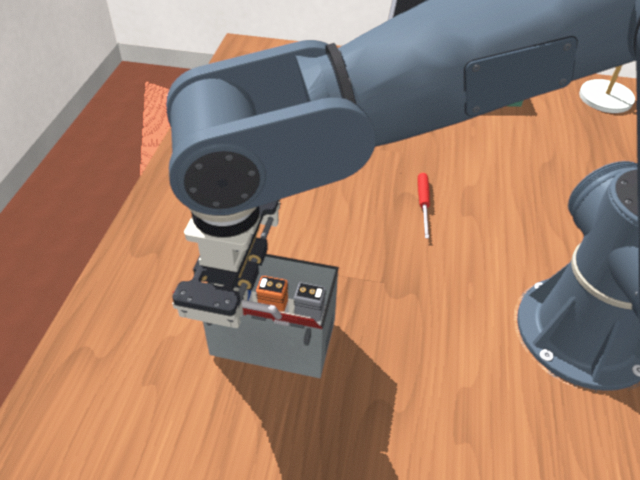

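The flap follows the gripper, its edge now near (285,315), and the forces are about 7 N.

```bash
python3 -m inch '[[0,0,0,-0.3,-7.1,4,-1],[0,0,0,-0.5,-14.4,7.5,-1],[0,0,0,-0.8,-21.8,10.7,-1],[0,0,0,-1.1,-29.4,13.5,-1],[0,0,0,-1.4,-37.2,15.9,-1],[0,0,0,-1.7,-45,18,-1],[0,0,0,-1.9,-52.9,19.6,-1],[0,0,0,-2.2,-60.9,20.8,-1],[0,0,0,-2.5,-69,21.7,-1],[0,0,0,-2.8,-77.1,22.1,-1],[0,0,0,-3.1,-85.2,22.2,-1],[0,0,0,-3.4,-93.3,21.8,-1]]'
python3 - <<'E'
import h;h.st()
E
```

```text
time_s: 28.53
ee_pos: [564.6, 184.3, 306.3]
tcp_rot: [-1.894, 1.57, 1.212]
wrist_force: [-0.9, 0.5, 0.0]
grip_width: 9.1
t 28.5333 p [564.6 184.3 306.3] q [2.370e-01 3.610e-01 1.419e+00 1.000e-03 1.361e+00 1.843e+00] F [-0.9  0.5  0. ] w 9.1
toolx [ 0.     0.001 -1.   ] jaw [-0.035 -0.999 -0.001] az -92.03
```

```bash
python3 -m inch '[[0,0,0,-0.3,-8,-0.8,-1],[0,0,0,-0.6,-16,-2,-1],[0,0,0,-0.9,-24,-3.5,-1],[0,0,0,-1.2,-31.8,-5.5,-1],[0,0,0,-1.5,-39.6,-7.9,-1],[0,0,0,-1.8,-47.2,-10.6,-1],[0,0,0,-2.1,-54.7,-13.7,-1],[0,0,0,-2.3,-62,-17.2,-1],[0,0,0,-2.6,-69.1,-21.1,-1],[0,0,0,-2.9,-76,-25.3,-1],[0,0,0,-3.1,-82.7,-29.8,-1],[0,0,0,-3.3,-89.2,-34.7,-1]]'
python3 - <<'E'
import h;h.st();d=h.snap("side","s17")
E
```

```text
time_s: 29.53
ee_pos: [561.4, 95.4, 271.5]
tcp_rot: [-2.17, 1.57, 0.936]
wrist_force: [-4.7, -1.4, 1.7]
grip_width: 9.1
t 29.5333 p [561.4  95.4 271.5] q [8.600e-02 3.380e-01 1.536e+00 1.000e-03 1.267e+00 1.692e+00] F [-4.7 -1.4  1.7] w 9.1
toolx [ 0.001  0.001 -1.   ] jaw [-0.035 -0.999 -0.001] az -92.02
```

View pics/s17.png

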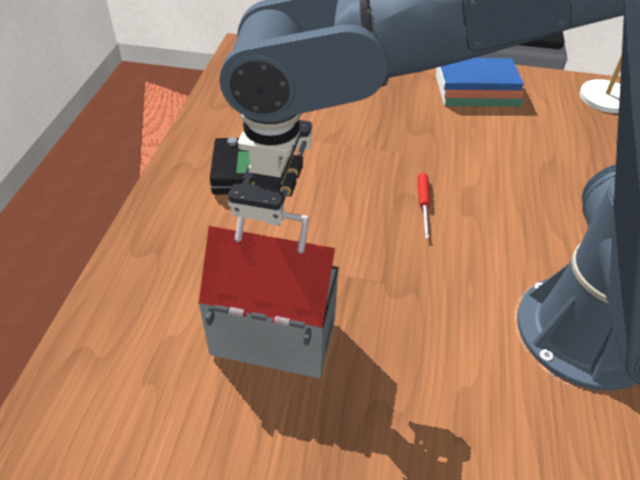

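The flap is past upright and coming down under control, with its red plate at about (270,270).

```bash
python3 -m inch '[[0,0,0,-0.4,-6.2,-5.2,-1],[0,0,0,-0.8,-12.2,-10.7,-1],[0,0,0,-1.1,-17.8,-16.5,-1],[0,0,0,-1.4,-23.2,-22.5,-1],[0,0,0,-1.6,-28.3,-28.9,-1],[0,0,0,-1.8,-33,-35.4,-1],[0,0,0,-2,-37.4,-42.2,-1],[0,0,0,-2.2,-41.5,-49.2,-1],[0,0,0,-2.4,-45.2,-56.4,-1],[0,0,0,-2.5,-48.5,-63.8,-1]]'
python3 - <<'E'
import h;h.st();d=h.snap("side","s18")
E
```

```text
time_s: 30.42
ee_pos: [559.1, 47.1, 207.6]
tcp_rot: [-2.522, 1.569, 0.584]
wrist_force: [0.1, -0.6, -0.3]
grip_width: 9.1
t 30.4167 p [559.1  47.1 207.6] q [1.000e-03 3.820e-01 1.636e+00 1.000e-03 1.123e+00 1.606e+00] F [ 0.1 -0.6 -0.3] w 9.1
toolx [ 0.001  0.001 -1.   ] jaw [-0.035 -0.999 -0.001] az -92.02
```

```bash
python3 -m inch '[[0,0,0,-0.1,-1.6,-4,-1],[0,0,0,-0.2,-3,-7.6,-1],[0,0,0,-0.2,-4.4,-11.4,-1],[0,0,0,-0.3,-5.6,-15.2,-1],[0,0,0,-0.3,-7.8,-23,-1],[0,0,0,-0.4,-8.8,-27,-1],[0,0,0,-0.4,-9.6,-30.9,-1],[0,0,0,-0.5,-10.4,-35,-1],[0,0,0,-0.5,-11,-38.9,-1],[0,0,0,-0.5,-11.6,-43,-1],[0,0,0,-0.6,-12,-46.9,-1],[0,0,0,-0.6,-12.3,-50,-1]]'
python3 - <<'E'
import h;h.st();d=h.snap("side","s19")
E
```

```text
time_s: 31.47
ee_pos: [558.5, 35.1, 157.8]
tcp_rot: [-2.479, 1.569, 0.627]
wrist_force: [1.1, -5.1, 0.0]
grip_width: 8.8
t 31.4667 p [558.5  35.1 157.8] q [-2.100e-02  4.370e-01  1.687e+00  1.000e-03  1.016e+00  1.585e+00] F [ 1.1 -5.1  0. ] w 8.8
toolx [ 0.001  0.001 -1.   ] jaw [-0.035 -0.999 -0.001] az -92.02
```

View pics/s19.png

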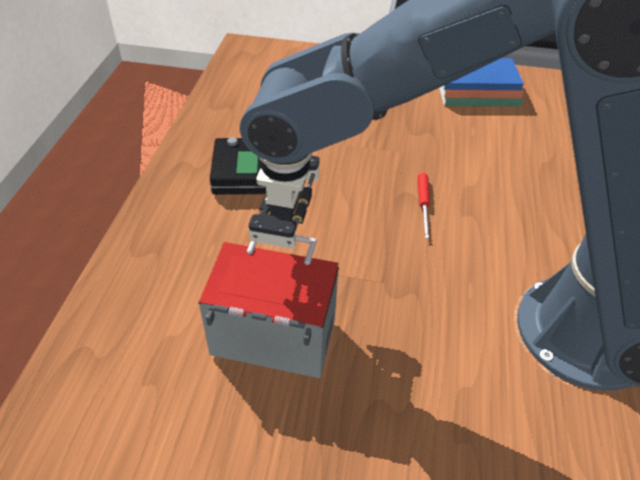

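The flap is nearly shut, with a small gap left. I'll ease it down the rest of the way.

```bash
python3 -m inch '[[0,0,0,0,0,-2,-1],[0,0,0,0,0,-4,-1],[0,0,0,0,0,-6,-1],[0,0,0,0,0,-7.5,-1],[0,0,0,0,0,-8.5,-1],[0,0,0,0,0,-9,-1]]'; python3 -m inch '[[0,0,0,0,0,-1,-1],[0,0,0,0,0,-2,-1],[0,0,0,0,0,-2.5,-1],[0,0,0,0,0,-2.5,-1]]'
```

```text
time_s: 32.02
ee_pos: [558.5, 34.6, 148.9]
tcp_rot: [-3.104, 1.57, 0.002]
wrist_force: [0.4, -8.8, -0.5]
grip_width: 9.0
time_s: 32.35
ee_pos: [558.5, 34.5, 146.4]
tcp_rot: [3.117, 1.57, -0.06]
wrist_force: [1.0, -10.3, -0.8]
grip_width: 8.7
```

```bash
python3 -m inch '[[0,0,0,0,0.3,-1,-1],[0,0,0,0,0.6,-2,-1],[0,0,0,0,0.6,-2,-1]]'; python3 -m inch '[[0,0,0,0,0,-1,-1],[0,0,0,0,0,-1.5,-1],[0,0,0,0,0,-1.5,-1]]'
python3 - <<'E'
from h import *;st();d=snap("side","s20");e=snap("top","t20")
for d in(d,e):
    P=cloud(d);m=(d["depth"]>0)&(P[...,0]>475)&(P[...,0]<650)&(P[...,1]>95)&(P[...,1]<185)&(P[...,2]>130)&(P[...,2]<200)
    hs=cv2.cvtColor(d["image"],cv2.COLOR_RGB2HSV);m&=(hs[...,1]>150)
    q=P[m];c=np.linalg.lstsq(np.c_[q[:,:2]-[563,140],np.ones(len(q))],q[:,2],rcond=None)[0];print(len(q),c.round(3))
E
```

```text
time_s: 32.6
ee_pos: [558.5, 34.5, 144.5]
tcp_rot: [2.404, 1.569, -0.773]
wrist_force: [-0.6, -13.5, -2.1]
grip_width: 9.1
time_s: 32.85
ee_pos: [558.5, 34.5, 143.2]
tcp_rot: [2.435, 1.569, -0.741]
wrist_force: [-1.5, -13.0, 1.5]
grip_width: 9.1
t 32.85 p [558.5  34.5 143.2] q [-2.100e-02  4.560e-01  1.699e+00 -1.000e-03  9.850e-01  1.586e+00] F [ -1.5 -13.    1.5] w 9.1
toolx [ 0.001 -0.001 -1.   ] jaw [-0.035 -0.999  0.001] az -92.01
4611 [0.00000e+00 3.00000e-03 1.62916e+02]
1690 [-4.00000e-03 -1.70000e-02  1.61307e+02]
```

```bash
python3 -m inch '[[0,0,0,0,-1,-1,-1],[0,0,0,0,-2,-1.5,-1],[0,0,0,0,-2,-1.5,-1],[0,0,0,0,-2,-1.5,-1]]'; python3 -c "
from h import *;st()"
```

```text
time_s: 33.28
ee_pos: [558.5, 34.4, 141.9]
tcp_rot: [-2.197, 1.568, 0.91]
wrist_force: [-0.8, 2.2, 4.1]
grip_width: 8.8
t 33.2833 p [558.5  34.4 141.9] q [-0.023  0.457  1.7    0.002  0.982  1.582] F [-0.8  2.2  4.1] w 8.8
toolx [ 0.001  0.002 -1.   ] jaw [-0.035 -0.999 -0.002] az -92.02
```

The flap is down: Fz is now +4 N and the plane slope is about 0. I'll open slightly and lift away.

```bash
python3 -m inch '[[0,0,0,0,0,0,-0.7],[0,0,0,0,0,0,-0.57],[0,0,0,0,0,0,-0.57],[0,0,0,0,0,0,-0.57],[0,0,0,0,0,0,-0.57]]'; python3 -c "
from h import *;st()"
```

```text
time_s: 33.7
ee_pos: [558.4, 33.9, 141.6]
tcp_rot: [-2.239, 1.569, 0.868]
wrist_force: [-0.7, -0.2, -0.4]
grip_width: 20.4
t 33.7 p [558.4  33.9 141.6] q [-2.300e-02  4.580e-01  1.701e+00  1.000e-03  9.820e-01  1.582e+00] F [-0.7 -0.2 -0.4] w 20.4
toolx [ 0.001  0.001 -1.   ] jaw [-0.035 -0.999 -0.001] az -92.01
```

```bash
python3 -m inch '[[0,0,0,0,0,2,-0.57],[0,0,0,0,0,6,-0.57],[0,0,0,0,0,12,-0.57],[0,0,0,0,0,20,-0.57],[0,0,0,0,0,32,-0.57],[0,0,0,0,-10,50,-0.57],[0,0,0,0,-30,70,-0.57],[0,0,0,0,-60,90,-0.57],[0,0,0,0,-90,105,-0.57],[0,0,0,0,-120,110,-0.57],[0,0,0,0,-135,110,-0.57],[0,0,0,0,-140,110,-0.57]]';  python3 - <<'E'
from h import *;st();a=snap("side","s21");b=snap("top","t21")
for d in(a,b):
    P=cloud(d);m=(d["depth"]>0)&(P[...,0]>475)&(P[...,0]<650)&(P[...,1]>95)&(P[...,1]<185)&(P[...,2]>130)&(P[...,2]<200)
    hs=cv2.cvtColor(d["image"],cv2.COLOR_RGB2HSV);m&=(hs[...,1]>150)
    q=P[m];c=np.linalg.lstsq(np.c_[q[:,:2]-[563,140],np.ones(len(q))],q[:,2],rcond=None)[0];print(len(q),c.round(3))
# bar height by depth
P=cloud(b);m=(b["depth"]>0)&(abs(P[...,0]-560)<40)&(abs(P[...,1]-35)<12)&(P[...,2]>100);print("bar",np.median(P[m],0).round(1) if m.any() else None)
E
```

```text
time_s: 34.7
ee_pos: [558.5, -108.3, 253.0]
tcp_rot: [-2.959, 1.568, 0.145]
wrist_force: [0.3, 0.3, 1.2]
grip_width: 19.9
t 34.7 p [ 558.5 -108.3  253. ] q [-2.740e-01  3.510e-01  1.563e+00  1.000e-03  1.225e+00  1.334e+00] F [0.3 0.3 1.2] w 19.9
toolx [ 0.003  0.    -1.   ] jaw [-0.037 -0.999 -0.001] az -92.15
4616 [ -0.     -0.    163.073]
3817 [-1.00000e-03 -2.00000e-03  1.60951e+02]
bar [560.5  33.5 162.3]
```

View pics/s21.png

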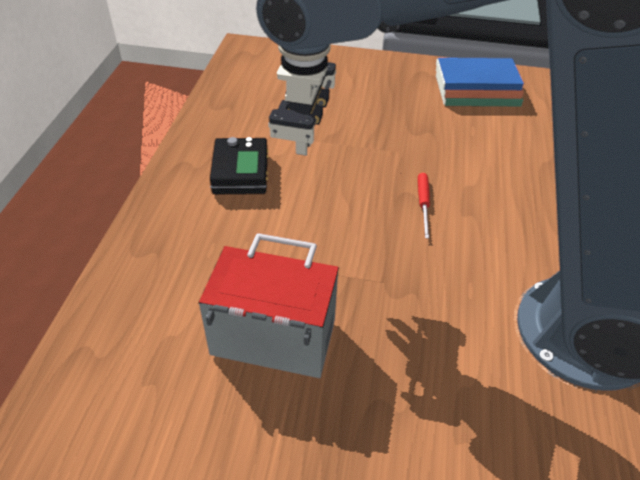

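View pics/t21.png

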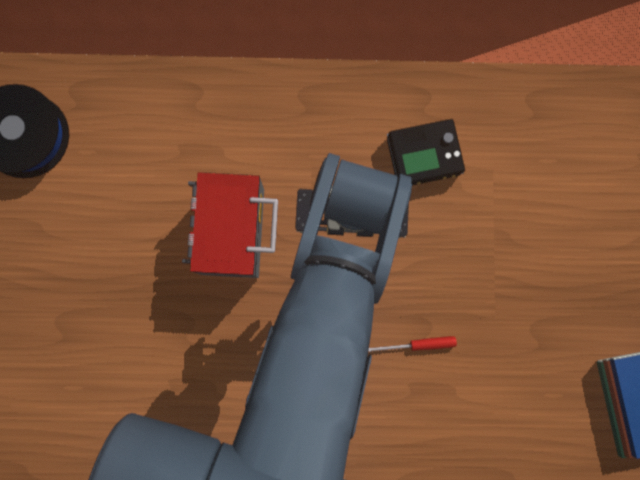

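The flap is level (slopes 0.000 and -0.002) and the bar is at z ≈ 161. The charger and screwdriver are where they were, and the arm is clear of everything.

```bash
python3 -m inch '[[0,0,0,0,0,0,-0.57],[0,0,0,0,0,0,-0.57],[0,0,0,0,0,0,-0.57],[0,0,0,0,0,0,-0.57]]'; python3 -c "
from bench import manip
print(manip.sign_off())"
```

```text
time_s: 35.13
ee_pos: [558.5, -105.3, 251.7]
tcp_rot: [-2.191, 1.569, 0.917]
wrist_force: [0.1, -0.7, -0.4]
grip_width: 20.1
the job is handed in; nothing more can be done
None
```

The job is done and handed in at about 35 s of the 72 s allowed; the sign-off gave no verdict. I stood the orange pack up on the bench and re-gripped it across its thickness. I then lowered it sockets up into the middle pocket until it touched the floor, and let go. After that I gripped the flap's bar and led it round its arc until it was shut.

**Pack:** before the flap closed it stood level with its neighbours. Its centre was within about 2 mm of my estimate of the pocket's middle in x and up to 4 mm in y.

**Flap:** the last pictures show it level, with slopes of 0.000 and -0.002 in the two cameras. I led it down at under 1 rad/s. The bar is at z ≈ 162 mm, against 161 mm given.

**Everything else:** by eye, the charger and screwdriver lie where they started. The blue and grey packs were standing in place when last seen; they are now under the flap. At the end the arm touched nothing.

**What disagreed or failed:**
- The two cameras differed by about 4 mm in y; I took the average and checked it against the arm.
- My first attempt to tilt the pack upright ran into a wrist limit, so I turned back and tilted it in another direction.
- A sideways force of up to 13.5 N built up on the bar near shut; I relaxed it before releasing.

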